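# Put the bench tools back on their outlines

### The arm

A 6-joint arm with a two-finger parallel gripper is mounted at the origin on the work surface. World frame = base frame: x ahead of the robot, y to its left, z up, the work surface at z = 0. Lengths are in m, angles in degrees, forces in N, time in s.
With the tool pointing down it reaches from about 0.2 to 0.875 m from the base axis. Payload 3.4 kg.
Tool frame: the origin (TCP) lies midway between the tips of the shut fingers; the grasp point (between the pads) lies 19 mm behind it; z points along the fingers, y is the direction in which the jaws open and shut (so a half turn about z gives the same grasp; the last joint's range is limited). The gripper opens to 94 mm and grips with 3 to 60 N. Pads are 16 mm wide; open, the fingers measure 119 mm over their backs; the gripper's body (75 mm by 177 mm) begins 78 mm behind the grasp point.
Start: joints at [59.588, 15.808, 86.224, -0, 77.962, -6.933], TCP at [0.229, 0.527, 0.167] pointing down, gripper open.
Joint ranges: [-165.64, 165.64], [-43.16, 119.46], [12.63, 154.43], [-67.54, 247.53], [6.08, 155.33], [-154.97, 154.97]. Speed limits (degrees/s): [147.25, 147.25, 180, 180, 180, 180].

### API

Orientations are given as [roll, pitch, yaw] about the fixed x, y, z axes, in that order (R = Rz(yaw) Ry(pitch) Rx(roll)).
In Python, from workcell import env gives the robot as it stands.
- The arm moves only by the tool apply_moves, never from a script. Its argument "series" is text: rows parted by semicolons, each of 5 numbers parted by spaces: the shift along the tool's x, y, z in mm, then the turn about the tool's z in rad, then the finger opening in mm, from 0 to 94. In form: tx ty tz turn gripper; .... A call has 1 to 10 rows; each row shifts and turns the pose as measured when the row begins, along the tool's axes as they then stand; what a row does not reach is not made up. A row lasts 1/8 s, in which the tool goes at most 62.5 mm and 10.7 degrees, less where a joint would pass 70% of its speed; a pose out of reach is approached as far as the arm can. A call with a gripper value outside its range is refused whole. The fingers move at their own pace and stop on an object; the grip force is fixed at half the most. Time passes only in rows, so rows that do not move let the fingers close. It gives the time, the measured TCP pose, the force and the opening at its end, in the units of the state.
- env.read_state(): the state, without advancing time (a new reading comes with each control period).
- env.grab_frame(name): name is "scene" or "top"; returns the picture (400x640x3 uint8, red, green, blue); there is no depth.
- env.calibration(name): a dict with "vertical_fov" (degrees; the focal length in pixels is half the picture's height over the tangent of half this angle, whatever the lens; pixels are square), "cx", "cy" (the principal point, pixels), "world_to_cam" (4x4, takes a point from world to camera coordinates). Camera axes: x right, y up, looking along -z (the intrinsics and any distortion apply to the point x, -y, -z); pixel columns grow to the right and rows downward; lengths in m; the calibration is good to about 2 mm. A picture is of the moment at which its call begins. calibration takes no time and is no camera call.
- env.close_job(): hands the job in, once; it reports no verdict.
The state is a dict: "clock": time; "qpos": joint angles; "joint_vel": joint speeds; "tau": joint torques, N m; "position": TCP position; "eef_rot": TCP orientation; "ft_force": force on the tool from outside, world axes, zero at the start; "moment": the same for the moment, N m; "gripper_width": finger opening in m.
Only numpy, scipy, OpenCV 4.12 (cv2) and the standard library are available. Lean on these libraries where they do the work, as an engineer would, in place of code of your own. Each camera call takes 0.05 s, during which the arm holds its last target.

### The job

Tidy the joiner's bench: lay the block plane, the G-clamp, the large try square and the small try square each flat on the plywood pad that bears its own outline, so that the tool covers its outline the same way round, and let go of it. The plane may point either way. Leave the glue jar and the mallet where they are.

Things in the scene. Friction and masses are not known exactly. Their poses are not given: they have to be found in the camera images.
- block_plane (a point): Small block plane: dark metal body 124 (x) by 42 (y) by 26 mm high, standing on its sole; a narrower brass cap and wooden grips on top reach about 46 mm high and stay within 28 mm of width. The point is the centre of the metal body, 13 mm above its underside; x runs along its length, z up. Grip it across the 42 mm width. About 0.5 kg.
- clamp_spine (a point): G-clamp lying flat: a C-shaped painted grey frame 16 mm thick with a steel screw. The point is the centre of the frame's straight spine (90 long in x, 14 wide in y), 8 mm above its underside; z up. The two arms (14 wide) leave the ends of the spine towards +y and end 69 mm from the point; the 10 mm screw lies along x 62 mm to +y of it, and its T-bar end sticks out 73 mm to +x of it. Overall 118 (x) by 76 (y) mm. Grip it across the spine. About 0.28 kg.
- large_square (a point): The larger of two try squares, lying flat: an L of a wooden stock and a thin steel blade. The point is the centre of the stock (104 long in x, 18 wide in y, 18 mm high), 9 mm above its underside; z up. The blade (24 wide, 4 thick, level with the underside) leaves the +x end of the stock towards +y and reaches 95 mm to +y of the point. Overall 104 by 104 mm. Grip it across the stock. About 0.16 kg.
- small_square (a point): The smaller of two try squares, lying flat: same L shape. The point is the centre of the stock (74 long in x, 16 wide in y, 18 mm high), 9 mm above its underside; z up. The blade (16 wide, 4 thick, level with the underside) leaves the +x end of the stock towards +y and reaches 64 mm to +y of the point. Overall 74 by 72 mm. Grip it across the stock. About 0.1 kg.
- plane_pad: Block plane's pad: a fixed square of light plywood, 136 (x) by 130 (y) by 8 mm thick, lying on the bench, with the flat dark silhouette of the block plane (a plain oblong) on top (about 2 mm larger all round than the tool). Origin: middle of its underside, z up. The plane's centre belongs over the origin, its length along x, either way round.
- clamp_pad: G-clamp's pad: a fixed square of light plywood, 136 (x) by 130 (y) by 8 mm thick, lying on the bench, with the flat dark silhouette of the G-clamp on top (about 2 mm larger all round than the tool). Origin: middle of its underside, z up. The clamp belongs with its spine centre at x = -14, y = -31 mm in this frame and its axes along the pad's.
- large_pad: Large try square's pad: a fixed square of light plywood, 136 (x) by 130 (y) by 8 mm thick, lying on the bench, with the flat dark silhouette of the larger square, an L of 104 by 104 mm on top (about 2 mm larger all round than the tool). Origin: middle of its underside, z up. The square belongs with its stock centre at x = 0, y = -43 mm in this frame and its axes along the pad's.
- small_pad: Small try square's pad: a fixed square of light plywood, 136 (x) by 130 (y) by 8 mm thick, lying on the bench, with the flat dark silhouette of the smaller square, an L of 74 by 72 mm on top (about 2 mm larger all round than the tool). Origin: middle of its underside, z up. The square belongs with its stock centre at x = 0, y = -28 mm in this frame and its axes along the pad's.
- glue: Bystander: white glue jar with a grey lid standing beyond the work, 64 mm across and 75 mm tall; origin in the middle of its underside.
- mallet: Bystander: wooden mallet lying beyond the work, head 55 (x) by 110 (y) by 60 mm high, handle 160 mm long towards -x, its axis 30 mm up; origin under the middle of the head.
There are look-alikes about, which are no part of the job. Leave any purple look-alike of the part that bears large_square alone. Leave any purple look-alike of the part that bears small_square alone.

How it is judged:
By the outcome, as a careful person would: the job done as asked, in the order asked, and still so for the second after the job is handed in, with the robot touching nothing.
It also fails if it takes over 118 s, if anything falls off the work surface, if the arm or the gripper's body presses on something with over 40 N, if the wrist force passes 120 N, or if a joint passes its speed limit or range.

## Working session

There is one attempt and no reset: what is moved stays moved. The work goes in short steps, Python scripts to look and compute and a tool call to move; the robot and the scene stay as the last step left them, time stands still between calls to the robot, and variables do not carry over. Pictures are saved under pics/ and viewed, and the job is handed in when it is done.

Besides the shell and the picture viewer there is one more tool, called after "Emit:" by a JSON object that holds its "op" and its "data". apply_moves: Moves the arm, as the interface text tells. Its arguments: {"type":"object","properties":{"series":{"type":"string"}},"required":["series"]}

```bash
mkdir -p pics; ls
python3 - <<'E'
from workcell import env
import cv2
for n in("scene","top"):
    f=env.grab_frame(n); cv2.imwrite(f"pics/{n}0.png",f[:,:,::-1])
    c=env.calibration(n); print(n,c)
print(env.read_state())
E
```

```text
pics
scene {'vertical_fov': 52.2102950988927, 'cx': 311.2563559272581, 'cy': 200.78905237287583, 'world_to_cam': array([[-0.78578963,  0.61849061, -0.00200528,  0.47620687],
       [-0.5365186 , -0.68002436,  0.49971459,  0.19718734],
       [ 0.30770514,  0.39374641,  0.8661878 , -1.26585223],
       [ 0.        ,  0.        ,  0.        ,  1.        ]])}
top {'vertical_fov': 53.89915157985278, 'cx': 327.53001665981174, 'cy': 197.29432350934277, 'world_to_cam': array([[ 0.01582828, -0.99986899, -0.00338768, -0.07199168],
       [ 0.99758111,  0.01556252,  0.06774767, -0.55561269],
       [-0.06768607, -0.00445181,  0.99769674, -1.12896749],
       [ 0.        ,  0.        ,  0.        ,  1.        ]])}
{'clock': 0.1, 'qpos': array([ 5.95864814e+01,  1.58435013e+01,  8.62855030e+01, -2.68935158e-05,
        7.79622966e+01, -6.93151848e+00]), 'joint_vel': array([ 0.03680371,  0.01218569, -0.17385602,  0.02355531,  0.06869458,
       -0.04419145]), 'tau': array([ 3.18140286e-03, -4.05456412e+01, -2.37781656e+01,  7.05314102e-02,
        2.98962370e-02, -3.71859028e-05]), 'position': array([0.22882728, 0.52690538, 0.16661337]), 'eef_rot': array([-1.79909363e+02, -1.09923587e-02,  1.56517997e+02]), 'ft_force': array([ 0.42914972, -0.26518831, -0.22870703]), 'moment': array([ 0.01606611,  0.02300326, -0.00492701]), 'gripper_width': 0.0939463635754907}
```

View pics/scene0.png

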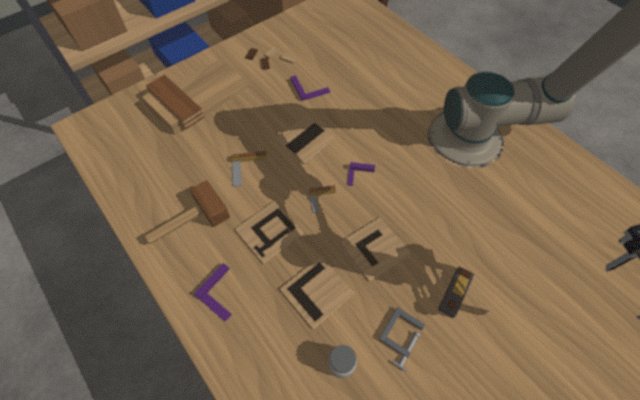

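View pics/top0.png

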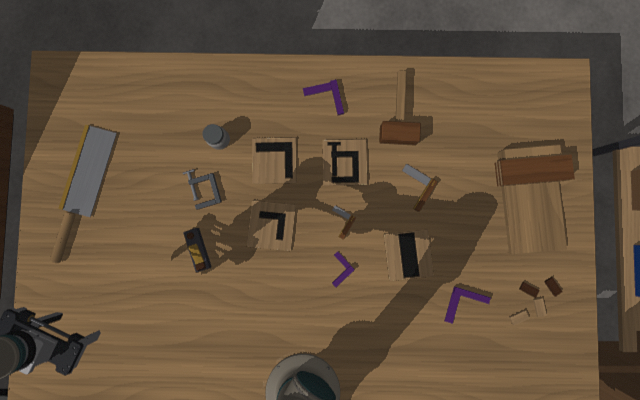

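Both views show the tools. In top: plane (197,250), clamp (204,187), large square (424,187), small square (345,220), and pads at (275,160), (345,162), (274,227), (408,256). There are three purple look-alikes at (330,95), (345,268) and (466,300). Next, close crops.

Run:
```python
import cv2
f=cv2.imread("pics/top0.png")
cv2.imwrite("pics/cA.png",cv2.resize(f[125:285,165:315],None,fx=5,fy=3.75*1,interpolation=cv2.INTER_CUBIC) if 0 else cv2.resize(f[130:280,170:320],(600,600),interpolation=cv2.INTER_CUBIC))
cv2.imwrite("pics/cB.png",cv2.resize(f[130:290,310:450],(525,600),interpolation=cv2.INTER_CUBIC))
```

```text
(no output)
```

View pics/cA.png

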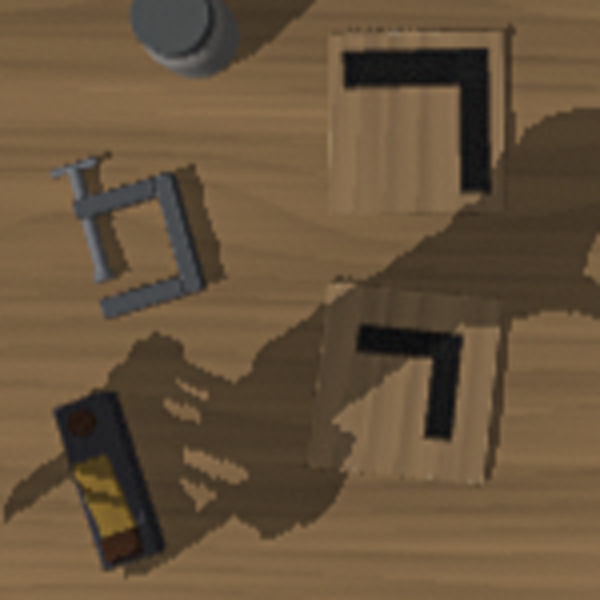

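View pics/cB.png

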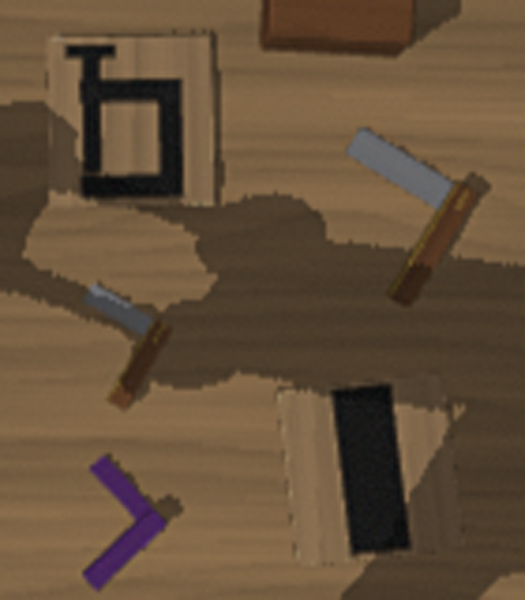

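Candidates (top view pixels):
- **Large square:** (424,187) in wood and steel. The purple ones at (330,95) and (466,300) are look-alikes.
- **Small square:** (345,220) in wood and steel. The purple one at (345,268) is the look-alike.
- **Plane:** (197,250).
- **Clamp:** (204,187).
- **Pads:** the silhouettes are plane (408,256), clamp (345,162), large L (275,160) and small L (274,227).

The crops confirm the handedness, since the blade outline is the left-going arm on both L pads. Now I'll measure.

```bash
cat > h.py <<'E'
import numpy as np, cv2
from workcell import env
def cam(n):
    c=env.calibration(n); f=200/np.tan(np.radians(c['vertical_fov']/2))
    return f,c['cx'],c['cy'],np.array(c['world_to_cam'])
def ray(n,px,z):
    f,cx,cy,T=cam(n); px=np.atleast_2d(np.asarray(px,float))
    d=np.c_[(px[:,0]-cx)/f,-(px[:,1]-cy)/f,-np.ones(len(px))]
    R,t=T[:3,:3],T[:3,3]; o=-R.T@t; D=d@R
    return o+D*((z-o[2])/D[:,2])[:,None]
def proj(n,P):
    f,cx,cy,T=cam(n); P=np.atleast_2d(P); q=P@T[:3,:3].T+T[:3,3]
    return np.c_[cx+f*q[:,0]/-q[:,2],cy-f*q[:,1]/-q[:,2]]
S=4
def up(im): return cv2.resize(im,None,fx=S,fy=S,interpolation=cv2.INTER_CUBIC)
def polys(mask,box,eps,minA=50,offset=(0,0)):
    out=[]
    for c in cv2.findContours(mask,cv2.RETR_EXTERNAL,cv2.CHAIN_APPROX_NONE)[0]:
        if cv2.contourArea(c)/S/S<minA: continue
        out.append(c)
    return out
def topx(c): return (np.asarray(c,float).reshape(-1,2)+.5)/S-.5
def pose2(model,pts):  # rigid fit, deg
    m=model.mean(0);p=pts.mean(0);H=(model-m).T@(pts-p);a=np.arctan2(H[0,1]-H[1,0],H[0,0]+H[1,1])
    R=np.array([[np.cos(a),-np.sin(a)],[np.sin(a),np.cos(a)]]);t=p-R@m
    return t,np.degrees(a),np.abs(pts-(model@R.T+t)).max()
E
python3 - <<'E'
from h import *
for n in("scene","top"):
    im=cv2.imread(f"pics/{n}0.png"); u=up(im); v=u.max(2)
    m=(v<50).astype(np.uint8)*255
    for c in polys(m,None,0,80):
        px=topx(c); x,y=px.mean(0)
        w=ray(n,px,.008)[:,:2]*1000
        r=cv2.minAreaRect(w.astype(np.float32))
        ap=cv2.approxPolyDP(w.astype(np.float32).reshape(-1,1,2),9,True).reshape(-1,2)
        if len(ap)>14 or r[1][0]>200: continue
        print(n,np.round([x,y]),cv2.contourArea(c)/16,np.round(r[0]),np.round(r[1]),round(r[2],1)); print(ap.round(0).tolist())
f,cx,cy,T=cam("top");print(f,-T[:3,:3].T@T[:3,3])
E
```

```text
scene [307. 291.] 476.5625 [666.  98.] [103. 101.] 3.3
[[618.0, 46.0], [718.0, 51.0], [715.0, 150.0], [695.0, 147.0], [692.0, 59.0], [618.0, 61.0]]
scene [368. 246.] 200.78125 [474. 103.] [71. 72.] 84.6
[[437.0, 71.0], [505.0, 66.0], [512.0, 133.0], [498.0, 134.0], [493.0, 80.0], [437.0, 82.0]]
scene [634. 239.] 275.0625 [-80. 506.] [99. 37.] 29.9
[[-132.0, 497.0], [-96.0, 485.0], [-79.0, 507.0], [-45.0, 504.0], [-34.0, 525.0], [-67.0, 535.0]]
scene [271. 231.] 295.4375 [ 664. -108.] [119.  80.] 4.1
[[608.0, -147.0], [692.0, -146.0], [691.0, -89.0], [708.0, -80.0], [720.0, -93.0], [719.0, -64.0], [707.0, -77.0], [624.0, -81.0], [681.0, -84.0], [684.0, -131.0], [673.0, -139.0], [618.0, -137.0], [618.0, -82.0], [607.0, -76.0]]
scene [305. 138.] 349.6875 [ 394. -302.] [123.  39.] 7.5
[[335.0, -322.0], [455.0, -313.0], [453.0, -280.0], [334.0, -292.0]]
top [623. 382.] 676.8125 [  35. -902.] [114.  74.] 87.8
[[70.0, -846.0], [55.0, -846.0], [27.0, -878.0], [-4.0, -957.0], [70.0, -960.0]]
top [314. 385.] 661.21875 [ 19. -38.] [133.  57.] 49.3
[[49.0, 24.0], [-1.0, -17.0], [-19.0, -52.0], [
[... 438 characters left out ...]
374.0, 290.0], [337.0, 310.0], [354.0, 274.0], [461.0, 313.0]]
top [275. 222.] 278.5 [474. 102.] [77. 77.] 85.1
[[514.0, 135.0], [495.0, 137.0], [490.0, 81.0], [435.0, 85.0], [433.0, 69.0], [506.0, 61.0]]
top [342. 162.] 851.15625 [ 664. -108.] [123.  87.] 3.4
[[722.0, -61.0], [711.0, -74.0], [604.0, -75.0], [605.0, -151.0], [696.0, -150.0], [694.0, -90.0], [722.0, -97.0]]
top [279. 154.] 465.875 [665.  98.] [109. 106.] 2.9
[[716.0, 153.0], [692.0, 150.0], [696.0, 69.0], [616.0, 63.0], [615.0, 42.0], [721.0, 48.0]]
top [617. 145.] 403.375 [ 723. -917.] [ 31. 154.] 17.3
[[761.0, -986.0], [717.0, -850.0], [693.0, -846.0], [728.0, -985.0]]
393.3775692118981 [ 0.47899285 -0.06836147  1.16376476]
```

Run:
```python
from h import *
# rois per tool (x0,y0,x1,y1), z plane
R={'plane':{'top':(175,220,220,280),'scene':(430,255,480,325),'z':.016},
'clamp':{'top':(180,160,228,215),'scene':(372,300,430,372),'z':.010},
'large':{'top':(398,158,445,215),'scene':(225,145,272,190),'z':.010},
'small':{'top':(330,198,362,242),'scene':(303,178,340,215),'z':.010}}
for k,d in R.items():
  for n in('scene','top'):
    im=cv2.imread(f"pics/{n}0.png"); x0,y0,x1,y1=d[n]; c=im[y0:y1,x0:x1]; u=up(c)
    hsv=cv2.cvtColor(u,cv2.COLOR_BGR2HSV); 
    cv2.imwrite(f"pics/t_{k}_{n}.png",cv2.resize(c,None,fx=6,fy=6,interpolation=cv2.INTER_NEAREST))
    # grid of hsv samples at the centre
    if k in('clamp',): m=(hsv[...,1]<70)
    elif k=='plane': m=(hsv[...,2]<62)
    else: m=(hsv[...,1]<80)
    m=m.astype(np.uint8)*255
    cs=sorted(polys(m,None,0,15),key=cv2.contourArea)
    for q in cs[-2:]:
        px=topx(q)+[x0,y0]; w=(ray(n,px,d['z'])[:,:2]*1000).astype(np.float32)
        r=cv2.minAreaRect(w); print(k,n,px.mean(0).round(),cv2.contourArea(q)//16,np.round(r[0],1),np.round(r[1]),round(r[2],1))
    if k in('large','small'):
        m=((hsv[...,1]>150)&(hsv[...,0]<20)).astype(np.uint8)*255
        print(' sat>150 H<20 frac',(m>0).mean().round(3), 'med',np.median(hsv.reshape(-1,3),0))
ims=[[cv2.resize(cv2.imread(f"pics/t_{k}_{n}.png"),(200,240)) for k in R] for n in('scene','top')]
cv2.imwrite("pics/tools.png",np.vstack([np.hstack(r) for r in ims]))
```

```text
plane scene [452. 293.] 466.0 [401.1 314.1] [128.  42.] 20.0
plane top [198. 251.] 502.0 [399.9 313.8] [127.  51.] 20.1
clamp scene [402. 337.] 826.0 [582.7 308.6] [122.  87.] 18.1
clamp top [202. 188.] 488.0 [582.6 308.5] [120.  88.] 17.8
large scene [236. 174.] 234.0 [ 632.5 -319.4] [91. 28.] 59.0
 sat>150 H<20 frac 0.004 med [ 16. 107. 124.]
large top [416. 174.] 255.0 [ 629.4 -323.3] [87. 27.] 59.2
 sat>150 H<20 frac 0.046 med [ 16. 114. 111.]
small scene [314. 204.] 120.0 [518.4 -99.3] [60. 21.] 61.0
 sat>150 H<20 frac 0.004 med [ 16. 107. 136.]
small top [341. 212.] 115.0 [ 515.  -103.3] [57. 20.] 60.9
 sat>150 H<20 frac 0.046 med [ 16. 114. 119.]
```

View pics/tools.png

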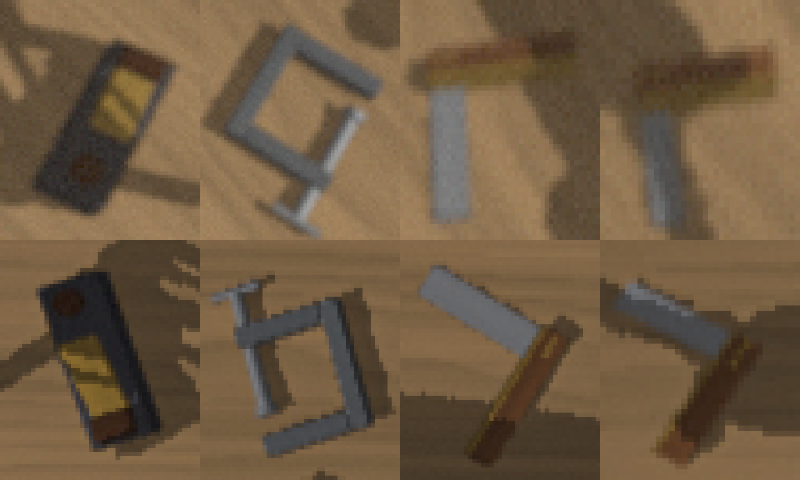

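```bash
cat > go.py <<'E'
# usage: go.py x y yaw z(mm)  -> remaining move in tool axes
import sys; from h import *
x,y,yaw,z=map(float,sys.argv[1:5]); s=env.read_state()
p=np.array(s['position'])*1000; Y=s['eef_rot'][2]; a=np.radians(Y)
d=np.array([x,y])-p[:2]; tx=d@[np.cos(a),np.sin(a)]; ty=d@[np.sin(a),-np.cos(a)]
t=-((yaw-Y+90)%180-90)
print('t',s['clock'],'pos',p.round(1),'rpy',s['eef_rot'].round(2),'w',round(s['gripper_width']*1000,1),'F',s['ft_force'].round(1),'q6',s['qpos'][5].round(0))
print('remaining tx %.1f ty %.1f tz %.1f turn %.3f'%(tx,ty,p[2]-z,np.radians(t)))
E
python3 - <<'E'
from h import *
for k,roi,b in(('large',{'top':(398,158,445,215),'scene':(225,145,272,190)},(40,52)),('small',{'top':(330,198,362,242),'scene':(303,178,340,215)},(29,36))):
  for n in('scene','top'):
    im=cv2.imread(f"pics/{n}0.png"); x0,y0,x1,y1=roi[n]; u=up(im[y0:y1,x0:x1]); hsv=cv2.cvtColor(u,cv2.COLOR_BGR2HSV)
    q=max(polys((hsv[...,1]<80).astype(np.uint8)*255,None,0,15),key=cv2.contourArea)
    r=cv2.minAreaRect((ray(n,topx(q)+[x0,y0],.003)[:,:2]*1000).astype(np.float32))
    a=np.radians(r[2]-90);R=np.array([[np.cos(a),-np.sin(a)],[np.sin(a),np.cos(a)]])
    print(k,n,np.round(r[0],1),np.round(r[1]),r[2]-90,'stock',(np.array(r[0])-R@b).round(1))
print(ray('top',[215.5,187.5],.016)*1000)
E
python3 go.py 400 314 20 120
```

```text
large scene [ 630.8 -324.1] [91. 28.] -30.968029022216797 stock [ 569.7 -348.1]
large top [ 630.3 -324.8] [87. 28.] -30.773136138916016 stock [ 569.4 -349. ]
small scene [ 516.  -102.4] [60. 21.] -28.984867095947266 stock [ 473.1 -119.8]
small top [ 515.2 -103.6] [57. 20.] -29.128631591796875 stock [ 472.4 -120.9]
[[580.51770483 265.67715834  16.        ]]
t 0.1 pos [228.8 526.9 166.6] rpy [-1.7991e+02 -1.0000e-02  1.5652e+02] w 93.9 F [ 0.4 -0.3 -0.2] q6 -7.0
remaining tx -241.8 ty -127.1 tz 46.6 turn -0.759
```

Emit:
{"op": "apply_moves", "data": {"series": "-48 -25 8 0 94; -48 -25 8 0 94; -48 -25 8 0 94; -48 -25 8 0 94; -48 -25 8 0 94; 0 0 0 -0.15 94; 0 0 0 -0.15 94; 0 0 0 -0.15 94; 0 0 0 -0.15 94; 0 0 0 -0.15 94"}}

```text
clock: 1.35
position: [0.4028, 0.3085, 0.1209]
eef_rot: [-179.9, -0.5, -159.1]
ft_force: [0.3, 0.5, 0.1]
gripper_width: 0.0936
```

```bash
python3 go.py 400 314 20 6
```

```text
t 1.35 pos [402.8 308.5 120.9] rpy [-179.87   -0.46 -159.12] w 93.6 F [0.3 0.5 0.1] q6 -81.0
remaining tx 0.7 ty 6.1 tz 114.9 turn 0.015
```

Emit:
{"op": "apply_moves", "data": {"series": "0 6 40 0.015 94; 0 0 30 0 94; 0 0 25 0 94; 0 0 10 0 94; 0 0 0 0 94"}}

```text
clock: 1.98
position: [0.4001, 0.3138, 0.0129]
eef_rot: [-179.9, -0.4, -160.0]
ft_force: [1.0, 0.9, 0.4]
gripper_width: 0.0939
```

```bash
python3 go.py 400 314 20 6
```

```text
t 1.975 pos [400.1 313.8  12.9] rpy [-179.87   -0.44 -159.96] w 93.9 F [1.  0.9 0.4] q6 -80.0
remaining tx 0.0 ty 0.2 tz 6.9 turn 0.001
```

Emit:
{"op": "apply_moves", "data": {"series": "0 0 6.5 0 94; 0 0 0 0 38; 0 0 0 0 38; 0 0 0 0 38; 0 0 0 0 38; 0 0 0 0 38; 0 0 0 0 38; 0 0 0 0 38"}}

```text
clock: 2.98
position: [0.4024, 0.3151, 0.0089]
eef_rot: [-179.9, -0.1, -160.0]
ft_force: [-0.1, 0.3, -0.5]
gripper_width: 0.0374
```

```bash
python3 go.py 394 -302 7.2 120
```

```text
t 2.975 pos [402.4 315.1   8.9] rpy [-1.7993e+02 -9.0000e-02 -1.5997e+02] w 37.4 F [-0.1  0.3 -0.5] q6 -80.0
remaining tx 219.3 ty -576.9 tz -111.1 turn 0.224
```

Emit:
{"op": "apply_moves", "data": {"series": "0 0 0 0 0; 0 0 0 0 0; 0 0 0 0 0"}}

```text
clock: 3.35
position: [0.4023, 0.3151, 0.0088]
eef_rot: [-179.9, -0.1, -160.0]
ft_force: [0.4, -0.0, 0.2]
gripper_width: 0.0113
```

Run:
```python
from h import *
a=env.grab_frame("scene")[:,:,::-1];b=env.grab_frame("top")[:,:,::-1]
A=cv2.resize(a[210:360,380:530],(400,400),interpolation=2);B=cv2.resize(b[180:330,130:280],(400,400),interpolation=2)
cv2.imwrite("pics/g1.png",np.hstack([A,B])); print(env.read_state()['gripper_width'])
```

```text
0.003574047831179328
```

View pics/g1.png

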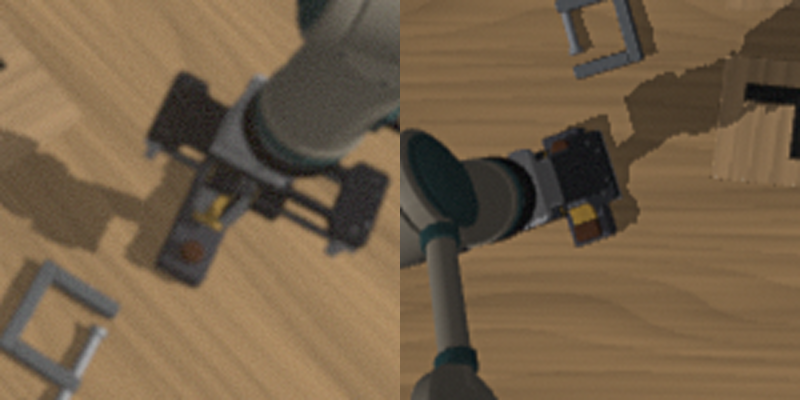

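Run:
```python
from h import *
a=env.grab_frame("scene")[:,:,::-1]
A=cv2.resize(a[230:320,420:520],(800,600)[::1],interpolation=2)
cv2.imwrite("pics/g2.png",A); s=env.read_state();print(s['gripper_width'],s['position'])
print(proj('scene',s['position']),proj('scene',np.array(s['position'])+[0,0,.097]))
```

```text
0.0010105459315402866 [0.40230486 0.31508765 0.00880647]
[[454.64168654 293.10547745]] [[467.56110132 280.12124798]]
```

View pics/g2.png

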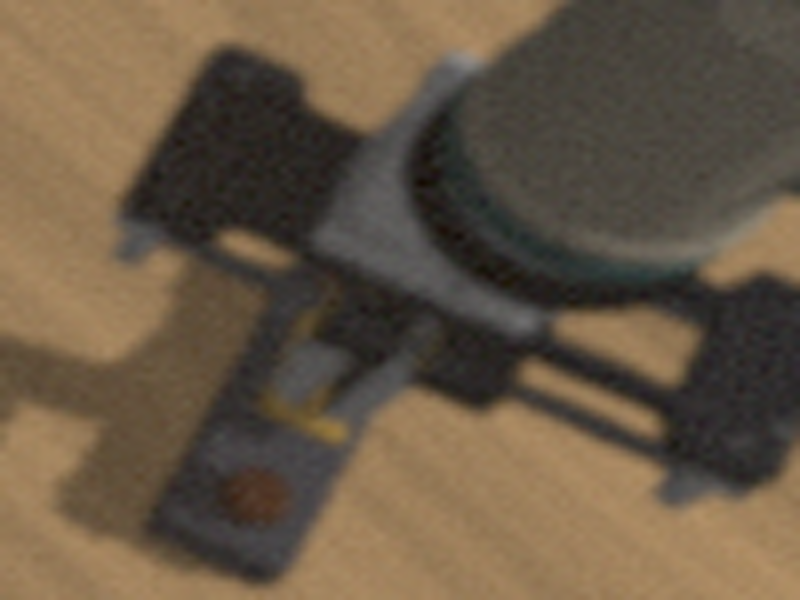

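Run:
```python
from h import *
p=np.array([.2288,.5269,.1666]);a=np.radians(156.5);yv=np.array([np.sin(a),-np.cos(a),0])
for n in("scene","top"):
    im=cv2.imread(f"pics/{n}0.png")
    P=proj(n,np.array([p,p+.047*yv,p-.047*yv,p+[0,0,.097]])); print(n,P.round(0).tolist())
    if n=="top":
        x0,y0=0,290; c=cv2.resize(im[290:390,0:130],(780,600),interpolation=2)
        for q in P: cv2.circle(c,(int((q[0]-x0)*6),int((q[1]-y0)*6)),4,(0,0,255),-1)
        cv2.imwrite("pics/g3.png",c)
```

```text
scene [[612.0, 298.0], [626.0, 320.0], [599.0, 277.0], [645.0, 283.0]]
top [[89.0, 321.0], [72.0, 313.0], [105.0, 329.0], [62.0, 331.0]]
```

View pics/g3.png

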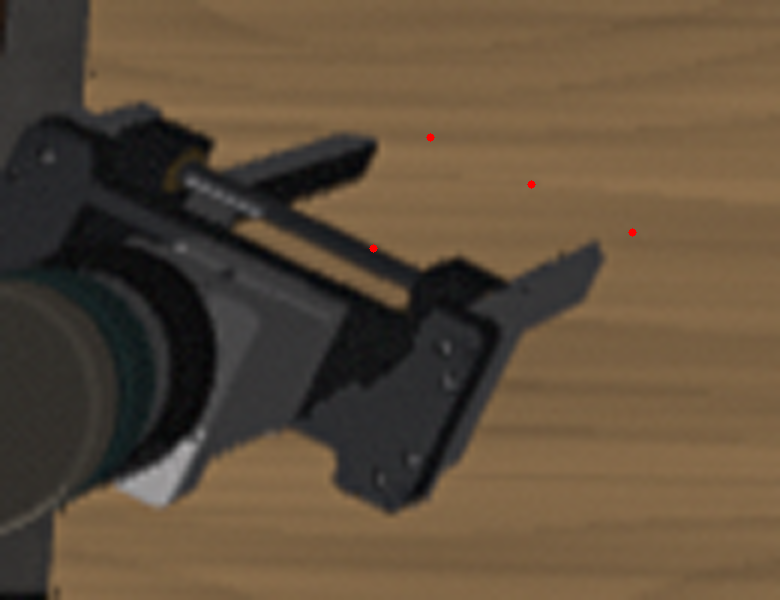

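The fingers shut above the plane: their tips look about 35 mm higher than the reported TCP. I'll lift, then triangulate the shut tips in both views to find the offset.

Emit:
{"op": "apply_moves", "data": {"series": "0 0 -30 0 0; 0 0 -40 0 0; 0 0 -30 0 0; 0 -40 -10 0 0; 0 -40 0 0 0; 0 -40 0 0 0; 0 0 0 0 0"}}

```text
clock: 4.38
position: [0.445, 0.2002, 0.1228]
eef_rot: [-179.9, -0.0, -159.8]
ft_force: [-0.2, -0.3, 0.1]
gripper_width: 0.0007
```

Run:
```python
from h import *
s=env.read_state();print(s['gripper_width'],s['position'],s['eef_rot'])
p=np.array(s['position']);out=[]
for n in("scene","top"):
    im=env.grab_frame(n)[:,:,::-1]; cv2.imwrite(f"pics/{n}1.png",im)
    P=proj(n,np.array([p,p+[0,0,.097]])); print(n,P.round(1).tolist())
    x0,y0=[int(v) for v in P[0]-50]; x0=max(0,min(540,x0));y0=max(0,min(300,y0));print(x0,y0)
    c=cv2.resize(im[y0:y0+100,x0:x0+100],(400,400),interpolation=2)
    for q in P: cv2.circle(c,(int((q[0]-x0+.5)*4),int((q[1]-y0+.5)*4)),2,(0,0,255),-1)
    out.append(c)
cv2.imwrite("pics/g4.png",np.hstack(out))
```

```text
0.0006647800653873524 [0.44504513 0.20023509 0.12278133] [-1.79884655e+02 -2.72548470e-02 -1.59832860e+02]
scene [[419.4, 251.1], [429.9, 233.0]]
369 201
top [[226.8, 235.3], [216.3, 236.5]]
176 185
```

View pics/g4.png

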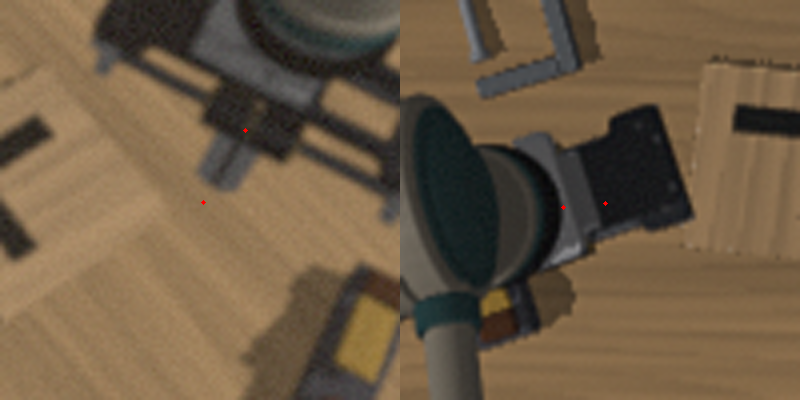

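Emit:
{"op": "apply_moves", "data": {"series": "0 50 0 0 0; 0 50 0 0 0; 0 50 0 0 0; 0 50 0 0 0; 0 50 0 0 0; 0 50 0 0 0; 0 0 0 0 0; 0 0 0 0 0"}}

```text
clock: 5.48
position: [0.3288, 0.5001, 0.121]
eef_rot: [179.9, -0.2, -159.2]
ft_force: [0.6, -0.1, -0.8]
gripper_width: 0.0004
```

```bash
cat > tip.py <<'E'
from h import *
import sys
s=env.read_state();print(s['gripper_width'],s['position'],s['eef_rot'])
p=np.array(s['position']);out=[]
for n in("scene","top"):
    im=env.grab_frame(n)[:,:,::-1]; cv2.imwrite(f"pics/{n}{sys.argv[1]}.png",im)
    P=proj(n,np.array([p,p+[0,0,.097]])); print(n,P.round(1).tolist())
    x0,y0=[int(v) for v in P[0]-25]; x0=max(0,min(590,x0));y0=max(0,min(350,y0));print(x0,y0)
    c=cv2.resize(im[y0:y0+50,x0:x0+50],(400,400),interpolation=2)
    for q in P: cv2.circle(c,(int((q[0]-x0+.5)*8),int((q[1]-y0+.5)*8)),2,(0,0,255),-1)
    out.append(c)
cv2.imwrite(f"pics/tip{sys.argv[1]}.png",np.hstack(out))
E
python3 tip.py 2
```

```text
0.0004055099699696136 [0.32877549 0.50009539 0.12095044] [ 1.79875028e+02 -1.68413406e-01 -1.59162692e+02]
scene [[560.5, 323.2], [587.2, 311.0]]
535 298
top [[111.5, 277.9], [89.0, 283.5]]
86 252
```

View pics/tip2.png

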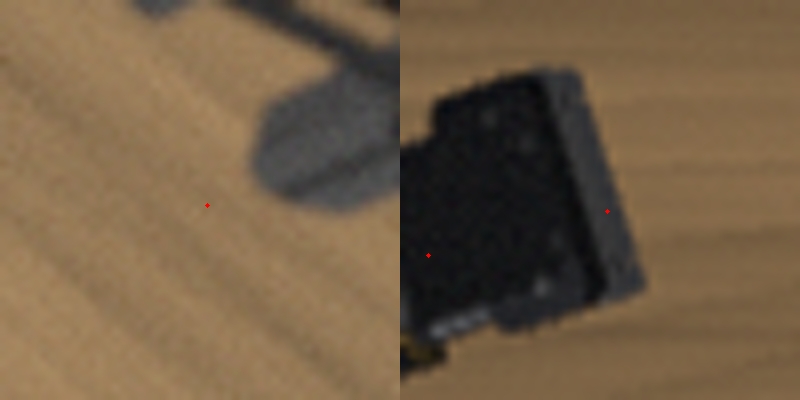

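Emit:
{"op": "apply_moves", "data": {"series": "0 0 40 0 0; 0 0 40 0 0; 0 0 20 0 0; 0 0 0 0 0; 0 0 0 0 0"}}

```text
clock: 6.2
position: [0.3333, 0.4959, 0.0216]
eef_rot: [179.8, 0.1, -159.7]
ft_force: [0.5, -0.7, -0.1]
gripper_width: 0.0001
```

```bash
python3 tip.py 3
```

```text
0.00013204213178480287 [0.33326945 0.49588519 0.02164702] [ 1.79791759e+02  8.31222203e-02 -1.59698819e+02]
scene [[535.3, 333.2], [556.9, 323.2]]
510 308
top [[132.0, 271.6], [113.6, 276.1]]
107 246
```

View pics/tip3.png

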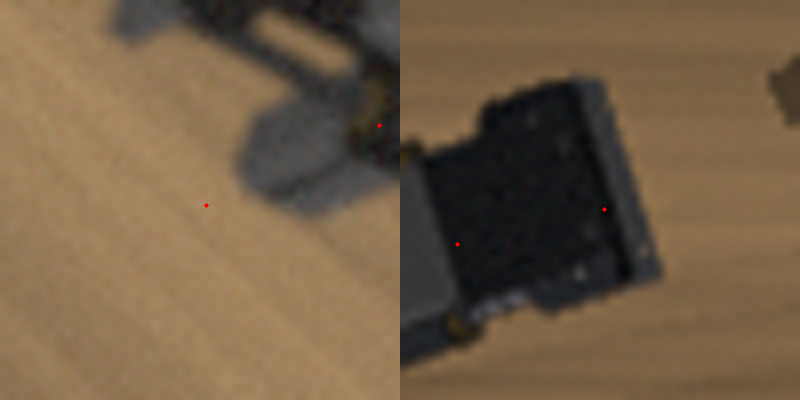

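Emit:
{"op": "apply_moves", "data": {"series": "0 0 8 0 0; 0 0 8 0 0; 0 0 4 0 0; 0 0 0 0 0"}}

```text
clock: 6.8
position: [0.3339, 0.4973, 0.0022]
eef_rot: [179.7, 0.3, -159.7]
ft_force: [-0.0, 0.1, -0.3]
gripper_width: 0.0002
```

Emit:
{"op": "apply_moves", "data": {"series": "0 0 5 0 0; 0 0 3 0 0"}}

```text
clock: 7.05
position: [0.3341, 0.4976, -0.0061]
eef_rot: [179.7, 0.3, -159.7]
ft_force: [-0.8, -0.0, 0.2]
gripper_width: 0.0001
```

Emit:
{"op": "apply_moves", "data": {"series": "0 0 4 0 0; 0 0 3 0 0"}}

```text
clock: 7.3
position: [0.3341, 0.4977, -0.0136]
eef_rot: [179.7, 0.3, -159.7]
ft_force: [-0.4, 0.3, 0.4]
gripper_width: 0.0004
```

Emit:
{"op": "apply_moves", "data": {"series": "0 0 4 0 0; 0 0 3 0 0"}}

```text
clock: 7.55
position: [0.3341, 0.4977, -0.0211]
eef_rot: [179.7, 0.3, -159.7]
ft_force: [-0.0, -0.2, 0.2]
gripper_width: 0.0007
```

Emit:
{"op": "apply_moves", "data": {"series": "0 0 4 0 0; 0 0 2 0 0"}}

```text
clock: 7.8
position: [0.3341, 0.4978, -0.0277]
eef_rot: [179.7, 0.3, -159.7]
ft_force: [-0.8, -0.4, -1.3]
gripper_width: 0.0003
```

Emit:
{"op": "apply_moves", "data": {"series": "0 0 2 0 0; 0 0 2 0 0"}}

```text
clock: 8.05
position: [0.3341, 0.4979, -0.0319]
eef_rot: [179.7, 0.3, -159.7]
ft_force: [-0.6, 0.0, 0.6]
gripper_width: 0.0003
```

Emit:
{"op": "apply_moves", "data": {"series": "0 0 2 0 0; 0 0 2 0 0"}}

```text
clock: 8.3
position: [0.3342, 0.4979, -0.0361]
eef_rot: [179.7, 0.3, -159.7]
ft_force: [0.5, -0.2, 0.8]
gripper_width: 0.0002
```

Emit:
{"op": "apply_moves", "data": {"series": "0 0 1.5 0 0; 0 0 1 0 0"}}

```text
clock: 8.55
position: [0.3343, 0.498, -0.0379]
eef_rot: [179.7, 0.3, -159.7]
ft_force: [-1.6, -2.1, 11.2]
gripper_width: 0.0006
```

Emit:
{"op": "apply_moves", "data": {"series": "0 0 1 0 0; 0 0 1 0 0"}}

```text
clock: 8.8
position: [0.3343, 0.498, -0.0378]
eef_rot: [179.7, 0.3, -159.6]
ft_force: [-0.6, -2.1, 6.6]
gripper_width: 0.0002
```

```bash
sed -i 's/^p=np.array.*/p=np.array(s["position"])+[0,0,.0377];out=[]/' tip.py; python3 tip.py 4
```

```text
0.00016378188984048672 [ 0.33425554  0.49800496 -0.03782181] [ 179.65283779    0.33954977 -159.64715529]
scene [[531.4, 336.2], [552.3, 326.7]]
506 311
top [[135.0, 270.4], [117.3, 274.6]]
110 245
```

View pics/tip4.png

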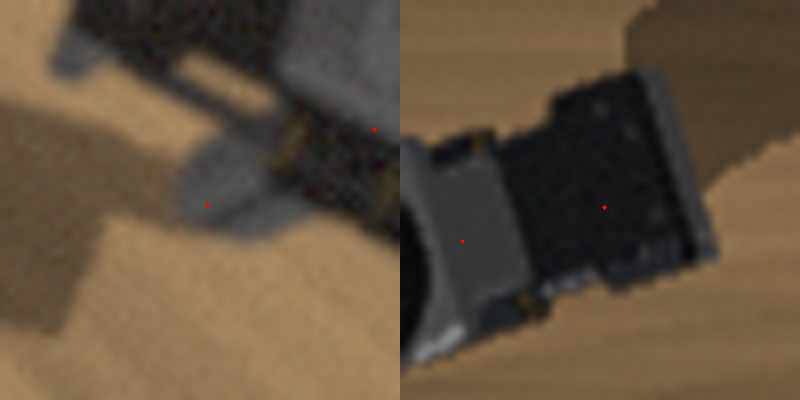

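Touching the bench at a reported z of −37.7 mm shows the z reading is low by 37.7 mm. The xy reading looks right, since the projected TCP lands on the tip. I'll build that in, lift, and re-measure the plane.

```bash
sed -i "s/^p=np.array(s\['position'\])\*1000/p=np.array(s['position'])*1000+[0,0,37.7]/" go.py; python3 go.py 400 314 20 110
python3 - <<'E'
from h import *
for n,(x0,y0,x1,y1) in(('scene',(430,255,482,325)),('top',(170,220,225,285))):
    im=cv2.imread(f"pics/{n}4.png"); u=up(im[y0:y1,x0:x1])
    for q in polys((u.max(2)<62).astype(np.uint8)*255,None,0,60):
        r=cv2.minAreaRect((ray(n,topx(q)+[x0,y0],.016)[:,:2]*1000).astype(np.float32)); print(n,np.round(r[0],1),np.round(r[1]),r[2])
E
```

```text
t 8.9 pos [ 3.343e+02  4.979e+02 -2.000e-01] rpy [ 179.66    0.34 -159.65] w 0.9 F [-0.7 -1.4  6.2] q6 -61.0
remaining tx 2.4 ty -195.3 tz -110.2 turn 0.006
scene [401.2 314.3] [126.  42.] 20.16211700439453
top [400.6 314.3] [125.  52.] 20.162033081054688
```

Emit:
{"op": "apply_moves", "data": {"series": "0 0 -40 0 40; 0 0 -40 0 60; 0 -20 -30 0 80; 0 -45 0 0 94; 0 -45 0 0 94; 0 -45 0 0 94; 0 -40 0 0 94; 0 0 0 0 94; 0 0 0 0 94"}}

```text
clock: 10.02
position: [0.4047, 0.3112, 0.0754]
eef_rot: [179.6, 0.6, -159.6]
ft_force: [-0.4, 0.1, -0.1]
gripper_width: 0.0865
```

```bash
python3 go.py 400.7 314.2 20.1 5
```

```text
t 10.025 pos [404.7 311.2 113.1] rpy [ 179.58    0.63 -159.56] w 86.5 F [-0.4  0.1 -0.1] q6 -81.0
remaining tx 2.7 ty 4.2 tz 108.1 turn 0.006
```

Emit:
{"op": "apply_moves", "data": {"series": "3 4 20 0.006 94; 0 0 40 0 94; 0 0 25 0 94; 0 0 14 0 94; 0 0 5 0 94; 0 0 0 0 94"}}

```text
clock: 10.78
position: [0.4017, 0.323, -0.03]
eef_rot: [179.4, 1.0, -159.5]
ft_force: [0.1, 1.0, 0.8]
gripper_width: 0.0942
```

```bash
python3 go.py 400.7 314.2 20.1 5
```

```text
t 10.775 pos [401.7 323.    7.7] rpy [ 179.4     0.96 -159.52] w 94.2 F [0.1 1.  0.8] q6 -80.0
remaining tx 4.0 ty -7.9 tz 2.7 turn 0.007
```

Emit:
{"op": "apply_moves", "data": {"series": "4 -8 0 0.006 94; 0 0 2 0 94; 0 0 0 0 94"}}

```text
clock: 11.15
position: [0.4022, 0.3143, -0.0304]
eef_rot: [179.4, 1.2, -159.9]
ft_force: [0.3, 0.2, -0.6]
gripper_width: 0.0945
```

```bash
python3 go.py 400.7 314.2 20.1 5
```

```text
t 11.15 pos [402.2 314.3   7.3] rpy [ 179.36    1.18 -159.89] w 94.5 F [ 0.3  0.2 -0.6] q6 -81.0
remaining tx 1.4 ty 0.5 tz 2.3 turn 0.000
```

Emit:
{"op": "apply_moves", "data": {"series": "1 0.5 2 0 94; 0 0 0 0 0; 0 0 0 0 0; 0 0 0 0 0; 0 0 0 0 0; 0 0 0 0 0; 0 0 0 0 0; 0 0 0 0 0"}}

```text
clock: 12.15
position: [0.4014, 0.3149, -0.0321]
eef_rot: [179.3, 1.2, -159.9]
ft_force: [0.0, 0.8, -0.4]
gripper_width: 0.0416
```

```bash
python3 go.py 394 -302 7.2 120
```

```text
t 12.15 pos [401.4 314.9   5.6] rpy [ 179.32    1.24 -159.93] w 41.6 F [ 0.   0.8 -0.4] q6 -81.0
remaining tx 218.7 ty -576.8 tz -114.4 turn 0.225
```

Emit:
{"op": "apply_moves", "data": {"series": "0 0 -15 0 0; 0 0 -35 0 0; 0 0 -40 0 0; 18 -48 0 0 0; 18 -48 0 0 0; 18 -48 0 0 0; 18 -48 0 0 0; 18 -48 0 0 0; 18 -48 0 0 0; 18 -48 0 0 0"}}

```text
clock: 13.4
position: [0.3894, -0.0559, 0.0477]
eef_rot: [179.4, 0.2, -159.3]
ft_force: [0.8, -0.5, -4.9]
gripper_width: 0.0415
```

```bash
python3 go.py 394 -302 7.2 95
```

```text
t 13.4 pos [389.4 -55.9  85.4] rpy [ 179.39    0.22 -159.31] w 41.5 F [ 0.8 -0.5 -4.9] q6 -130.0
remaining tx 82.6 ty -231.9 tz -9.6 turn 0.235
```

```bash
python3 -c "
from h import *
print(env.read_state()['qpos'].round(1))"
```

```text
[ -19.     6.7  117.4    0.7   56.1 -130.1]
```

Emit:
{"op": "apply_moves", "data": {"series": "16 -46 -2 0 0; 16 -46 -2 0 0; 16 -46 -2 0 0; 16 -46 -2 0 0; 16 -46 -2 0 0; 0 0 0 0.12 0; 0 0 0 0.115 0; 0 0 0 0 0"}}

```text
clock: 14.4
position: [0.3906, -0.3035, 0.0464]
eef_rot: [179.2, -1.2, -174.1]
ft_force: [0.1, 0.1, -6.2]
gripper_width: 0.0422
```

```bash
python3 go.py 394 -302 7.2 30
```

```text
t 14.4 pos [ 390.6 -303.5   84.1] rpy [ 179.16   -1.2  -174.14] w 42.2 F [ 0.1  0.1 -6.2] q6 -141.0
remaining tx -3.6 ty 1.2 tz 54.1 turn -0.023
```

Emit:
{"op": "apply_moves", "data": {"series": "-3.5 1 20 -0.02 0; 0 0 25 0 0; 0 0 12 0 0; 0 0 0 0 0"}}

```text
clock: 14.9
position: [0.3913, -0.2995, -0.0134]
eef_rot: [179.0, -1.3, -172.5]
ft_force: [-0.1, 0.7, -4.4]
gripper_width: 0.0418
```

```bash
python3 go.py 394 -302 7.2 14
python3 - <<'E'
from h import *
a=env.grab_frame("scene")[:,:,::-1];b=env.grab_frame("top")[:,:,::-1]
cv2.imwrite("pics/p1.png",np.hstack([cv2.resize(a[90:190,260:360],(400,400),interpolation=2),cv2.resize(b[205:305,360:460],(400,400),interpolation=2)]))
E
```

```text
t 14.9 pos [ 391.3 -299.5   24.3] rpy [ 178.96   -1.31 -172.5 ] w 41.8 F [-0.1  0.7 -4.4] q6 -142.0
remaining tx -2.4 ty -2.9 tz 10.3 turn 0.005
```

View pics/p1.png

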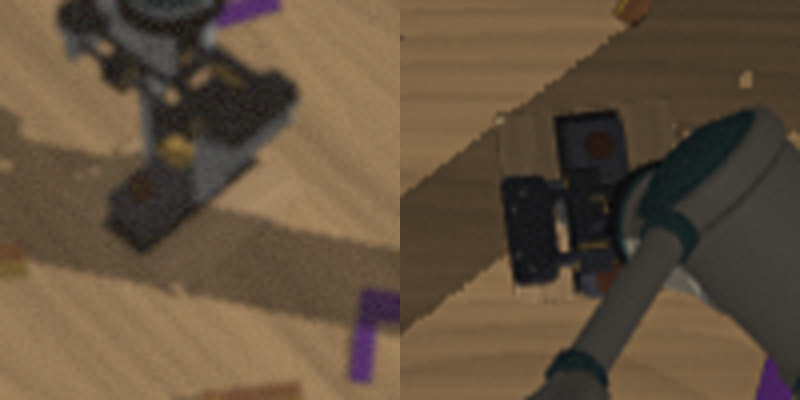

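Emit:
{"op": "apply_moves", "data": {"series": "-3 -3 4 0.005 0; 0 0 3 0 0; 0 0 0 0 0"}}

```text
clock: 15.38
position: [0.397, -0.3045, -0.0182]
eef_rot: [179.3, -1.1, -172.8]
ft_force: [-0.4, -0.4, -5.8]
gripper_width: 0.0418
```

```bash
python3 go.py 394.9 -302 7.2 14
```

```text
t 15.375 pos [ 397.  -304.5   19.5] rpy [ 179.29   -1.07 -172.81] w 41.8 F [-0.4 -0.4 -5.8] q6 -142.0
remaining tx 1.8 ty 2.7 tz 5.5 turn -0.000
```

Emit:
{"op": "apply_moves", "data": {"series": "1.8 2.5 1 0 0; 0 0 2 0 0; 0 0 1 0 0; 0 0 0 0 0"}}

```text
clock: 15.88
position: [0.3948, -0.3022, -0.0219]
eef_rot: [179.3, -1.0, -172.8]
ft_force: [0.2, -0.3, -5.1]
gripper_width: 0.0419
```

```bash
python3 go.py 394.9 -302 7.2 14
```

```text
t 15.875 pos [ 394.8 -302.2   15.8] rpy [ 179.32   -1.05 -172.81] w 41.9 F [ 0.2 -0.3 -5.1] q6 -142.0
remaining tx -0.2 ty 0.2 tz 1.8 turn -0.000
```

Position is good. Lower to contact, then release.

Emit:
{"op": "apply_moves", "data": {"series": "0 0 1 0 0; 0 0 1 0 0; 0 0 0.5 0 0"}}

```text
clock: 16.25
position: [0.3942, -0.3024, -0.0236]
eef_rot: [179.4, -1.1, -172.8]
ft_force: [-2.1, -0.0, -1.1]
gripper_width: 0.0416
```

Emit:
{"op": "apply_moves", "data": {"series": "0 0 0 0 50; 0 0 0 0 60; 0 0 0 0 70; 0 0 -15 0 70; 0 0 -30 0 80; 0 0 -40 0 94; 0 0 -20 0 94"}}

```text
clock: 17.12
position: [0.398, -0.3043, 0.087]
eef_rot: [179.5, -0.9, -172.8]
ft_force: [-0.2, 0.4, -0.1]
gripper_width: 0.0932
```

```bash
python3 - <<'E'
from h import *
a=env.grab_frame("scene")[:,:,::-1];b=env.grab_frame("top")[:,:,::-1]
cv2.imwrite("pics/scene5.png",a);cv2.imwrite("pics/top5.png",b)
cv2.imwrite("pics/p2.png",np.hstack([cv2.resize(a[90:190,260:360],(400,400),interpolation=2),cv2.resize(b[205:305,360:460],(400,400),interpolation=2)]))
# clamp: outline, darker threshold to drop the shadow
for n,(x0,y0,x1,y1) in(('scene',(372,300,435,380)),('top',(180,155,230,215))):
    im=(a if n=='scene' else b)[y0:y1,x0:x1]; u=up(im); hsv=cv2.cvtColor(u,cv2.COLOR_BGR2HSV)
    for th in(45,60,75):
      m=((hsv[...,1]<th)).astype(np.uint8)*255
      for q in polys(m,None,0,100):
        r=cv2.minAreaRect((ray(n,topx(q)+[x0,y0],.010)[:,:2]*1000).astype(np.float32)); print(n,th,cv2.contourArea(q)//16,np.round(r[0],1),np.round(r[1]),r[2])
    cv2.imwrite(f"pics/cl_{n}.png",cv2.resize(im,None,fx=8,fy=8,interpolation=2))
E
python3 go.py 578 272 18 110
```

```text
scene 45 685.0 [582.9 308.3] [121.  84.] 18.87932014465332
scene 60 766.0 [582.6 309. ] [121.  86.] 17.660606384277344
scene 75 854.0 [582.6 308.4] [123.  87.] 18.653995513916016
top 45 438.0 [582.6 308.5] [118.  87.] 17.807846069335938
top 60 466.0 [582.4 308. ] [120.  87.] 18.550973892211914
top 75 497.0 [582.5 308.3] [120.  88.] 18.242889404296875
t 17.225 pos [ 398.8 -305.   124.9] rpy [ 179.61   -0.83 -172.8 ] w 94.1 F [0.5 0.1 0.2] q6 -142.0
remaining tx -250.1 ty 550.0 tz 14.9 turn -0.189
```

View pics/p2.png

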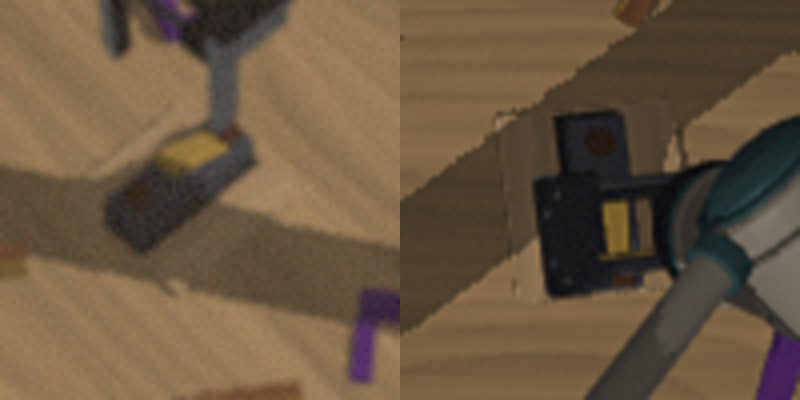

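View pics/cl_top.png

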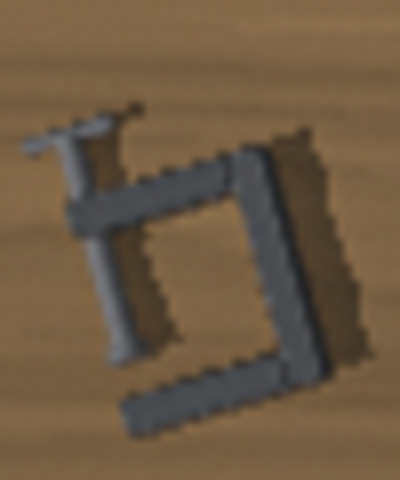

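View pics/cl_scene.png

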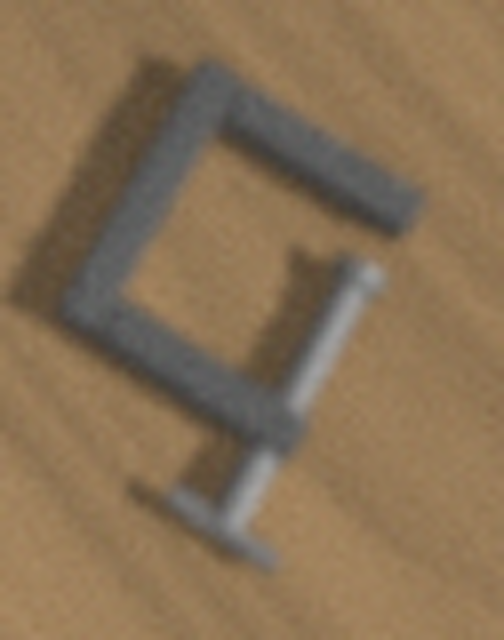

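Run:
```python
from h import *
def t(n,o,pts,z): print(n,(ray(n,np.array(pts)/8-.5+o,z)[:,:2]*1000).round(1).tolist())
t('top',(180,155),[[277,266],[251,152],[305,378],[85,218],[140,417]],.016)
t('scene',(372,300),[[152,193],[213,66],[84,306],[283,432],[405,213]],.016)
```

```text
top [[579.7, 269.7], [621.6, 280.7], [538.8, 258.0], [596.3, 340.8], [523.6, 317.8]]
scene [[580.7, 271.3], [540.1, 255.3], [618.7, 282.5], [598.0, 343.2], [526.1, 321.7]]
```

Emit:
{"op": "apply_moves", "data": {"series": "-21 46 0 0 94; -21 46 0 0 94; -21 46 0 0 80; -21 46 0 0 70; -21 46 0 0 60; -21 46 0 0 50; -21 46 0 0 44; -21 46 0 0 44; -21 46 0 0 44; -21 46 0 -0.17 44"}}

```text
clock: 18.48
position: [0.5516, 0.1885, 0.0818]
eef_rot: [179.5, -1.1, -163.2]
ft_force: [0.2, -0.4, -0.5]
gripper_width: 0.0441
```

```bash
python3 go.py 580.2 270.5 17.5 110;python3 - <<'E'
from h import *
a=env.grab_frame("scene")[:,:,::-1];b=env.grab_frame("top")[:,:,::-1]
cv2.imwrite("pics/scene6.png",a);cv2.imwrite("pics/top6.png",b)
cv2.imwrite("pics/p3.png",np.hstack([cv2.resize(a[90:190,260:360],(400,400),interpolation=2),cv2.resize(b[205:305,360:460],(400,400),interpolation=2)]))
for n,(x0,y0,x1,y1) in(('scene',(275,110,340,165)),('top',(380,225,435,285))):
    im=a if n=='scene' else b
    u=up(im[y0:y1,x0:x1])
    for q in polys((u.max(2)<62).astype(np.uint8)*255,None,0,60):
        r=cv2.minAreaRect((ray(n,topx(q)+[x0,y0],.024)[:,:2]*1000).astype(np.float32)); print(n,np.round(r[0],1),np.round(r[1]),r[2])
E
```

```text
t 18.475 pos [551.6 188.5 119.5] rpy [ 179.49   -1.06 -163.24] w 44.1 F [ 0.2 -0.4 -0.5] q6 -95.0
remaining tx -51.1 ty 70.2 tz 9.5 turn -0.013
scene [ 435.3 -292.5] [57. 56.] 6.698972225189209
top [ 395.6 -300.7] [128.  52.] 7.374469757080078
```

View pics/p3.png

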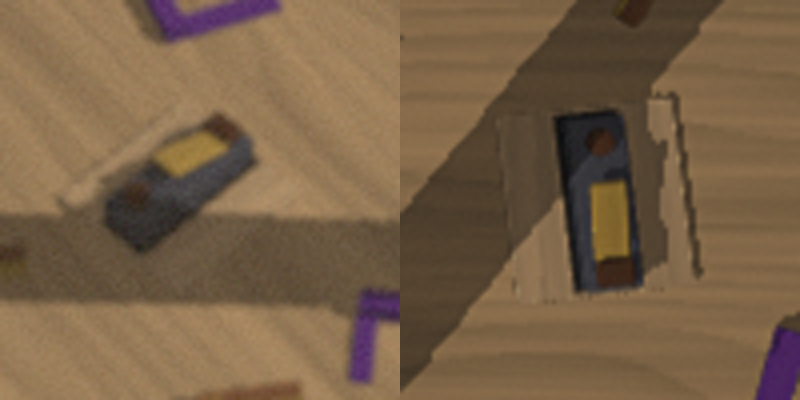

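The plane covers its outline within about 1.5 mm (top measurement 395.6, −300.7 at 7.4°). On to the clamp.

Emit:
{"op": "apply_moves", "data": {"series": "-26 35 0 -0.013 44; -25 35 0 0 44; 0 0 0 0 44; 0 0 0 0 44"}}

```text
clock: 19.08
position: [0.5783, 0.2719, 0.078]
eef_rot: [179.5, -1.4, -162.6]
ft_force: [0.1, 0.1, -0.4]
gripper_width: 0.0442
```

```bash
python3 go.py 580.2 270.5 17.5 4
```

```text
t 19.075 pos [578.3 271.9 115.7] rpy [ 179.53   -1.39 -162.6 ] w 44.2 F [ 0.1  0.1 -0.4] q6 -89.0
remaining tx -1.4 ty -1.9 tz 111.7 turn -0.002
```

Emit:
{"op": "apply_moves", "data": {"series": "-1.5 -2 30 0 44; 0 0 30 0 44; 0 0 20 0 44; 0 0 5 0 44; 0 0 0 0 44"}}

```text
clock: 19.7
position: [0.5766, 0.2622, -0.0079]
eef_rot: [179.7, -1.5, -163.1]
ft_force: [0.7, -0.3, 0.2]
gripper_width: 0.0441
```

```bash
python3 go.py 580.2 270.5 17.5 4
python3 - <<'E'
from h import *
a=env.grab_frame("scene")[:,:,::-1];b=env.grab_frame("top")[:,:,::-1]
cv2.imwrite("pics/p4.png",np.hstack([cv2.resize(a[290:390,350:450],(400,400),interpolation=2),cv2.resize(b[140:240,150:250],(400,400),interpolation=2)]))
E
```

```text
t 19.7 pos [576.6 262.2  29.8] rpy [ 179.67   -1.49 -163.06] w 44.1 F [ 0.7 -0.3  0.2] q6 -89.0
remaining tx -5.9 ty 6.9 tz 25.8 turn -0.010
```

View pics/p4.png

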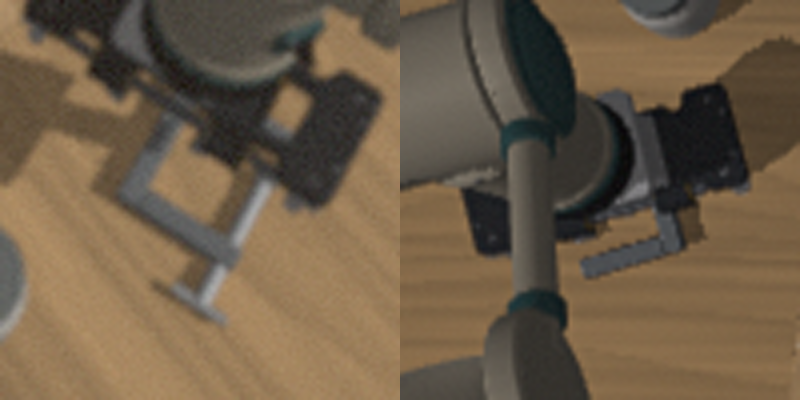

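Emit:
{"op": "apply_moves", "data": {"series": "-6 7 2 -0.01 44; 0 0 8 0 44; 0 0 5 0 44; 0 0 0 0 44"}}

```text
clock: 20.3
position: [0.5821, 0.2726, -0.0216]
eef_rot: [179.6, -1.2, -162.4]
ft_force: [-0.5, 0.2, 0.3]
gripper_width: 0.044
```

```bash
python3 go.py 580.2 270.5 17.5 4
```

```text
t 20.3 pos [582.1 272.6  16.1] rpy [ 179.64   -1.21 -162.39] w 44.0 F [-0.5  0.2  0.3] q6 -89.0
remaining tx 2.4 ty -1.4 tz 12.1 turn 0.002
```

Emit:
{"op": "apply_moves", "data": {"series": "2 -1.5 5 0 44; 0 0 5 0 44; 0 0 2 0 44; 0 0 0 0 44"}}

```text
clock: 20.8
position: [0.5799, 0.2701, -0.0347]
eef_rot: [179.7, -1.2, -162.4]
ft_force: [-0.5, -0.6, 0.1]
gripper_width: 0.0438
```

```bash
python3 go.py 580.2 270.5 17.5 4
```

```text
t 20.8 pos [579.9 270.1   3. ] rpy [ 179.65   -1.24 -162.4 ] w 43.8 F [-0.5 -0.6  0.1] q6 -89.0
remaining tx -0.3 ty 0.3 tz -1.0 turn 0.002
```

Emit:
{"op": "apply_moves", "data": {"series": "0 0 0 0 0; 0 0 0 0 0; 0 0 0 0 0; 0 0 0 0 0; 0 0 0 0 0; 0 0 -10 0 0; 0 0 -30 0 0; 0 0 -40 0 0; 0 0 -5 0 0; 0 0 0 0 0"}}

```text
clock: 22.05
position: [0.5802, 0.2693, 0.0514]
eef_rot: [179.7, -1.5, -162.4]
ft_force: [-0.5, 0.9, -2.1]
gripper_width: 0.0136
```

```bash
python3 go.py 651.9 -139.8 3.5 95
python3 - <<'E'
from h import *
a=env.grab_frame("scene")[:,:,::-1];b=env.grab_frame("top")[:,:,::-1]
cv2.imwrite("pics/scene7.png",a);cv2.imwrite("pics/top7.png",b)
cv2.imwrite("pics/p5.png",np.hstack([cv2.resize(a[280:400,350:470],(400,400),interpolation=2),cv2.resize(b[140:240,150:250],(400,400),interpolation=2)]))
E
```

```text
t 22.05 pos [580.2 269.3  89.1] rpy [ 179.7    -1.5  -162.38] w 13.6 F [-0.5  0.9 -2.1] q6 -89.0
remaining tx 55.5 ty -411.6 tz -5.9 turn 0.246
```

View pics/p5.png

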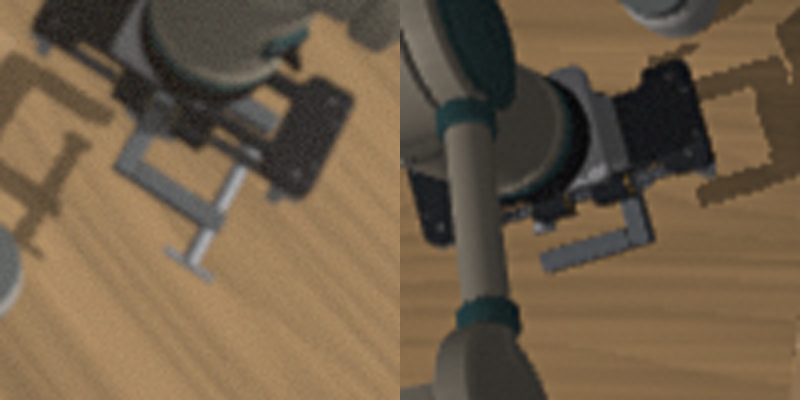

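Emit:
{"op": "apply_moves", "data": {"series": "6 -45 0 0 0; 6 -45 0 0 0; 6 -45 0 0 0; 6 -45 0 0 0; 6 -45 0 0 0; 6 -45 0 0 0; 6 -45 0 0 0; 6 -45 0 0 0; 0 0 0 0.13 0; 0 0 0 0.12 0"}}

```text
clock: 23.4
position: [0.6354, -0.0991, 0.031]
eef_rot: [179.9, -3.1, -177.1]
ft_force: [0.9, -0.1, -1.6]
gripper_width: 0.0132
```

```bash
python3 go.py 651.9 -139.8 3.5 35
```

```text
t 23.4 pos [635.4 -99.1  68.7] rpy [ 179.9    -3.12 -177.08] w 13.2 F [ 0.9 -0.1 -1.6] q6 -107.0
remaining tx -14.4 ty -41.5 tz 33.7 turn -0.010
```

Emit:
{"op": "apply_moves", "data": {"series": "0 0 0 0 0; 0 0 0 0 0; 0 0 0 0 0; 0 0 0 0 0"}}

```text
clock: 23.9
position: [0.6333, -0.0982, 0.0276]
eef_rot: [179.8, -3.4, -176.8]
ft_force: [-0.1, -0.4, -2.4]
gripper_width: 0.0137
```

Emit:
{"op": "apply_moves", "data": {"series": "-15 0 0 0 0; 15 0 0 0 0; -15 0 0 0 0; 15 0 0 0 0; 0 0 0 0 0"}}

```text
clock: 24.52
position: [0.6348, -0.0977, 0.028]
eef_rot: [179.8, -3.4, -176.7]
ft_force: [-0.2, 0.5, -2.5]
gripper_width: 0.014
```

Emit:
{"op": "apply_moves", "data": {"series": "0 -20 -5 0 0; 0 -20 -5 0 0; 0 0 -5 0 0; 0 0 0 0 0"}}

```text
clock: 25.02
position: [0.6403, -0.1423, 0.0446]
eef_rot: [179.9, -3.2, -176.8]
ft_force: [-0.7, -0.3, -2.0]
gripper_width: 0.0139
```

Emit:
{"op": "apply_moves", "data": {"series": "0 0 -40 0 0; 0 0 0 0 0; 0 0 0 0 0; 0 0 0 0 0"}}

```text
clock: 25.52
position: [0.6404, -0.1406, 0.0822]
eef_rot: [179.7, -3.5, -176.7]
ft_force: [-0.3, 0.3, -1.8]
gripper_width: 0.0136
```

Emit:
{"op": "apply_moves", "data": {"series": "0 0 10 0 0; 0 0 10 0 0; 0 0 10 0 0; 0 0 10 0 0; 0 0 0 0 0; 0 0 0 0 0"}}

```text
clock: 26.28
position: [0.6354, -0.1396, 0.0358]
eef_rot: [179.6, -3.8, -176.7]
ft_force: [-0.0, -0.6, -2.4]
gripper_width: 0.0139
```

Emit:
{"op": "apply_moves", "data": {"series": "50 0 0 0 0; 0 0 0 0 0; 0 0 0 0 0; 0 0 0 0 0"}}

```text
clock: 26.78
position: [0.5865, -0.1431, 0.0405]
eef_rot: [179.7, -3.6, -176.7]
ft_force: [0.7, -0.1, -2.9]
gripper_width: 0.0139
```

Emit:
{"op": "apply_moves", "data": {"series": "-10 0 0 0 0; -10 0 0 0 0; -10 0 0 0 0; -10 0 0 0 0; -10 0 0 0 0; 0 0 0 0 0; 0 0 0 0 0"}}

```text
clock: 27.65
position: [0.6428, -0.14, 0.0364]
eef_rot: [179.7, -3.5, -176.6]
ft_force: [-1.1, -0.1, -1.6]
gripper_width: 0.0138
```

Emit:
{"op": "apply_moves", "data": {"series": "0 0 0 -0.15 0; 0 0 0 -0.15 0; 0 0 0 -0.15 0; 0 0 0 0 0; 0 0 0 0 0"}}

```text
clock: 28.28
position: [0.6405, -0.14, 0.0369]
eef_rot: [178.1, -3.1, -150.2]
ft_force: [-0.5, -0.6, -2.2]
gripper_width: 0.0137
```

Emit:
{"op": "apply_moves", "data": {"series": "0 0 0 0.05 0; 0 0 0 0.05 0; 0 0 0 0.05 0; 0 0 0 0.05 0; 0 0 0 0.05 0; 0 0 0 0.05 0; 0 0 0 0.05 0; 0 0 0 0.05 0; 0 0 0 0.05 0; 0 0 0 0 0"}}

```text
clock: 29.52
position: [0.639, -0.14, 0.0374]
eef_rot: [179.7, -3.7, -178.0]
ft_force: [1.1, -0.0, -2.9]
gripper_width: 0.0134
```

Emit:
{"op": "apply_moves", "data": {"series": "0 45 0 0 0; 0 45 0 0 0; 0 45 0 0 0; 0 0 0 0 0; 0 0 0 0 0"}}

```text
clock: 30.15
position: [0.6348, -0.003, 0.0381]
eef_rot: [179.8, -3.6, -178.1]
ft_force: [-0.1, 0.7, -1.6]
gripper_width: 0.0136
```

Emit:
{"op": "apply_moves", "data": {"series": "0 -20 0 0 0; 0 -20 0 0 0; 0 -20 0 0 0; 0 -20 0 0 0; 0 -20 0 0 0; 0 -20 0 0 0; 0 0 0 0 0"}}

```text
clock: 31.02
position: [0.6387, -0.1379, 0.0376]
eef_rot: [179.9, -3.6, -178.5]
ft_force: [-0.7, -0.1, -2.0]
gripper_width: 0.0139
```

```bash
python3 go.py 651.9 -139.8 3.5 30
python3 - <<'E'
from h import *
print(env.read_state()['qpos'].round(2))
a=env.grab_frame("scene")[:,:,::-1];b=env.grab_frame("top")[:,:,::-1]
cv2.imwrite("pics/p6.png",np.hstack([cv2.resize(a[170:290,210:330],(400,400),interpolation=2),cv2.resize(b[110:230,290:410],(400,400),interpolation=2)]))
E
```

```text
t 31.025 pos [ 638.7 -137.9   75.3] rpy [ 179.94   -3.57 -178.53] w 13.9 F [-0.7 -0.1 -2. ] q6 -109.0
remaining tx -13.1 ty -2.2 tz 45.3 turn -0.035
[ -17.56   29.62   83.2    -1.17   70.58 -108.6 ]
```

View pics/p6.png

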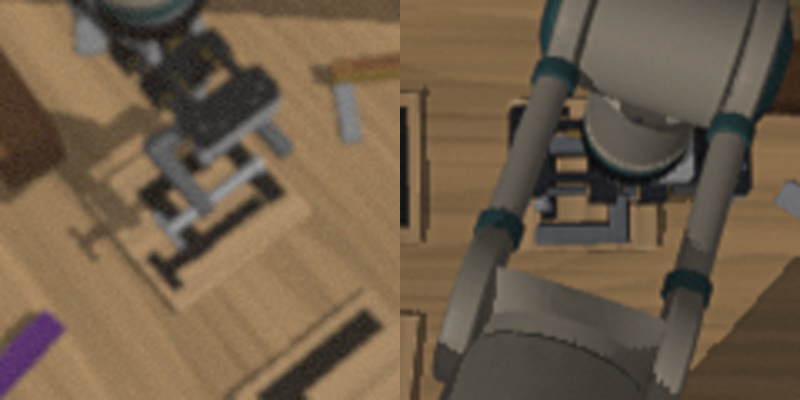

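Emit:
{"op": "apply_moves", "data": {"series": "-12 -2 8 -0.035 0; 0 0 10 0 0; 0 0 10 0 0; 0 0 8 0 0; 0 0 6 0 0; 0 0 0 0 0"}}

```text
clock: 31.88
position: [0.6477, -0.1339, -0.0094]
eef_rot: [179.6, -3.7, -176.1]
ft_force: [-0.3, 0.2, -2.7]
gripper_width: 0.0136
```

```bash
sed -i "s/^d=np/R=cv2.Rodrigues(np.zeros(3))[0]; from scipy.spatial.transform import Rotation as RR; p=p-[0,0,37.7]-37.7*RR.from_euler('xyz',s['eef_rot'],degrees=True).as_matrix()[:,2]\nd=np/" go.py; python3 go.py 651.9 -139.8 3.5 30
python3 - <<'E'
from h import *
a=env.grab_frame("scene")[:,:,::-1];b=env.grab_frame("top")[:,:,::-1]
cv2.imwrite("pics/scene8.png",a);cv2.imwrite("pics/top8.png",b)
cv2.imwrite("pics/p7.png",np.hstack([cv2.resize(a[190:280,220:310],(400,400),interpolation=2),cv2.resize(b[120:220,300:400],(400,400),interpolation=2)]))
E
```

```text
t 31.875 pos [ 650.1 -134.    28.2] rpy [ 179.61   -3.74 -176.07] w 13.6 F [-0.3  0.2 -2.7] q6 -111.0
remaining tx -1.4 ty -5.9 tz -1.8 turn 0.007
```

View pics/p7.png

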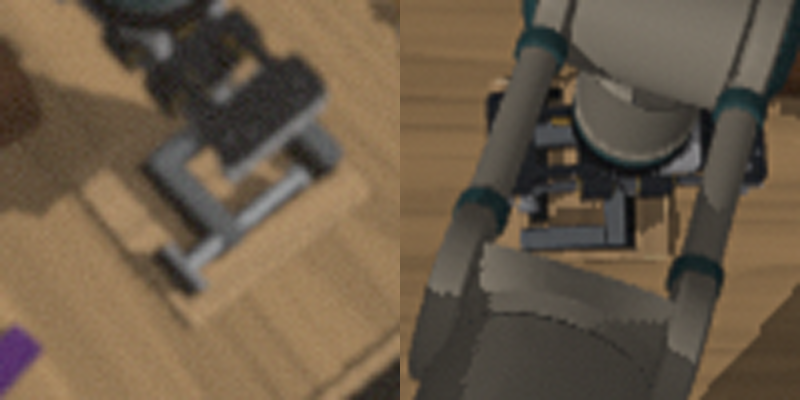

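Emit:
{"op": "apply_moves", "data": {"series": "-1.5 -6 0 0.007 0; 0 0 5 0 0; 0 0 3 0 0; 0 0 0 0 0"}}

```text
clock: 32.48
position: [0.6507, -0.1411, -0.0162]
eef_rot: [179.7, -3.5, -176.5]
ft_force: [0.0, 0.3, -3.5]
gripper_width: 0.0136
```

```bash
python3 go.py 651.9 -139.8 3.5 11
```

```text
t 32.475 pos [ 653.  -141.2   21.5] rpy [ 179.72   -3.54 -176.54] w 13.6 F [ 0.   0.3 -3.5] q6 -111.0
remaining tx 1.0 ty 1.4 tz 10.5 turn -0.001
```

Emit:
{"op": "apply_moves", "data": {"series": "0.5 1 3 0 0; 0 0 3 0 0; 0 0 1 0 0; 0 0 0 0 0"}}

```text
clock: 32.98
position: [0.6495, -0.1398, -0.0237]
eef_rot: [179.7, -3.6, -176.5]
ft_force: [0.9, 0.7, -1.7]
gripper_width: 0.0133
```

```bash
python3 go.py 651.9 -139.8 3.5 11;  python3 - <<'E'
from h import *
a=env.grab_frame("scene")[:,:,::-1]
cv2.imwrite("pics/p8.png",cv2.resize(a[190:280,220:310],(600,600),interpolation=2))
E
```

```text
t 32.975 pos [ 651.8 -139.8   13.9] rpy [ 179.71   -3.55 -176.52] w 13.3 F [ 0.9  0.7 -1.7] q6 -110.0
remaining tx -0.1 ty 0.0 tz 2.9 turn -0.000
```

View pics/p8.png

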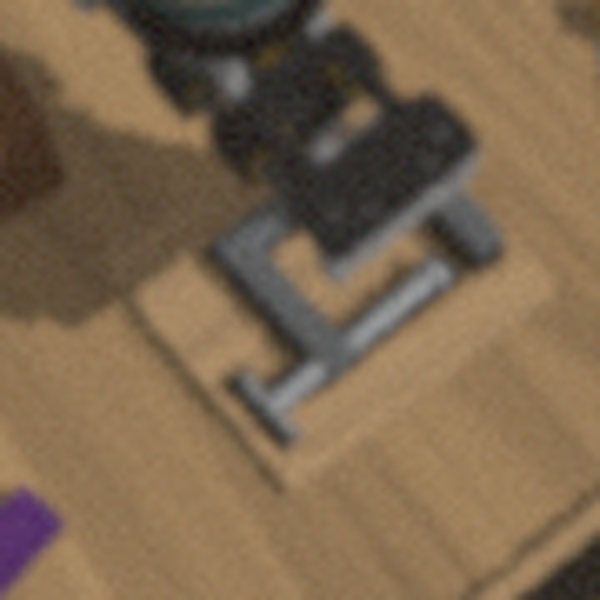

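Silhouette fully covered. Lower gently and release.

Emit:
{"op": "apply_moves", "data": {"series": "0 0 1 0 0; 0 0 1 0 0; 0 0 1 0 0"}}

```text
clock: 33.4
position: [0.6495, -0.14, -0.0252]
eef_rot: [179.7, -3.5, -176.5]
ft_force: [-2.4, -0.4, 3.8]
gripper_width: 0.0139
```

```bash
python3 go.py 651.9 -139.8 3.5 11
```

```text
t 33.4 pos [ 651.8 -140.    12.4] rpy [ 179.73   -3.5  -176.53] w 13.9 F [-2.4 -0.4  3.8] q6 -110.0
remaining tx -0.1 ty 0.2 tz 1.4 turn -0.000
```

Emit:
{"op": "apply_moves", "data": {"series": "0 0 0 0 20; 0 0 0 0 28; 0 0 0 0 36; 0 0 -10 0 36; 0 0 -25 0 36; 0 0 -25 0 36; 0 0 -25 0 40; 0 0 -10 0 40"}}

```text
clock: 34.4
position: [0.6565, -0.1402, 0.0739]
eef_rot: [179.8, -3.4, -176.5]
ft_force: [0.0, -0.3, 0.8]
gripper_width: 0.0399
```

```bash
python3 go.py 569.5 -348.5 -30.9 110;  python3 - <<'E'
from h import *
a=env.grab_frame("scene")[:,:,::-1]
cv2.imwrite("pics/p9.png",cv2.resize(a[180:290,210:320],(600,600),interpolation=2))
E
```

```text
t 34.4 pos [ 658.8 -140.2  111.5] rpy [ 179.76   -3.39 -176.54] w 39.9 F [ 0.  -0.3  0.8] q6 -111.0
remaining tx 101.7 ty -202.5 tz 1.5 turn 0.600
```

View pics/p9.png

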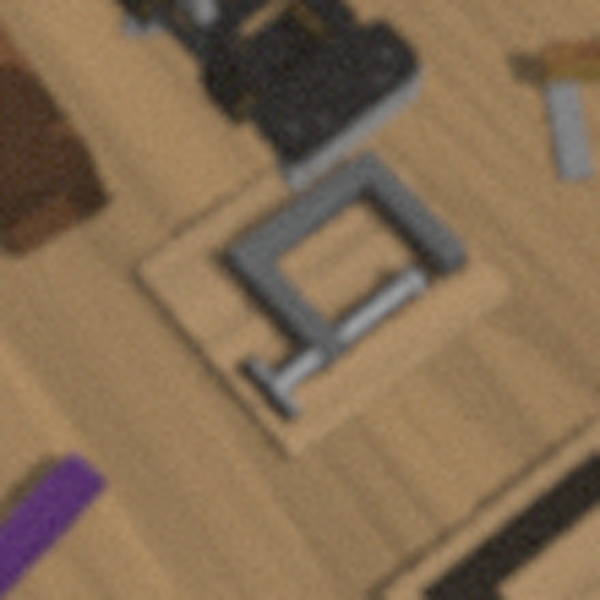

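Emit:
{"op": "apply_moves", "data": {"series": "11 -22 0 0 44; 11 -22 0 0 44; 11 -22 0 0 44; 11 -22 0 0 44; 11 -22 0 0 44; 11 -22 0 0 44; 11 -22 0 0 44; 11 -22 0 0 44; 11 -22 0 0 44; 0 0 0 0 44"}}

```text
clock: 35.7
position: [0.5502, -0.3629, 0.0699]
eef_rot: [179.4, -4.4, -177.1]
ft_force: [0.2, 0.5, -0.7]
gripper_width: 0.0442
```

Emit:
{"op": "apply_moves", "data": {"series": "0 0 0 0.12 44; 0 0 0 0.12 44; 0 0 0 0.12 44; 0 0 0 0.12 44; 0 0 0 0.12 44; 0 0 0 0 44"}}

```text
clock: 36.45
position: [0.5458, -0.3596, 0.0657]
eef_rot: [-178.2, -4.5, 147.2]
ft_force: [-0.3, -0.0, 0.3]
gripper_width: 0.044
```

```bash
python3 go.py 569.5 -348.5 -30.9 40
python3 - <<'E'
from h import *
q=env.read_state()['qpos'];print(q.round(1),q[1]+q[2]+q[4]-180)
E
```

```text
t 36.45 pos [ 548.9 -360.2  103.2] rpy [-178.16   -4.53  147.19] w 44.0 F [-0.3 -0.   0.3] q6 -95.0
remaining tx -10.9 ty 21.0 tz 63.2 turn -0.033
[-38.   29.   80.   -2.3  75.3 -94.6] 4.353178469016257
```

Emit:
{"op": "apply_moves", "data": {"series": "-30 0 0 0 44; -30 0 0 0 44; -30 0 0 0 44; -30 0 0 0 44; 0 0 0 0 44; 0 0 0 0 44"}}

```text
clock: 37.2
position: [0.6462, -0.4222, 0.0532]
eef_rot: [-178.3, -5.0, 147.9]
ft_force: [-0.2, 0.9, -0.7]
gripper_width: 0.0441
```

```bash
cat > tilt.py <<'E'
from h import *
s=env.read_state();q=s['qpos'];print(s['clock'],s['position'].round(4),q.round(1),'tilt',(q[1]+q[2]+q[4]-180).round(2))
E
python3 tilt.py
```

```text
37.2 [ 0.6462 -0.4222  0.0532] [-37.2  39.9  61.1  -2.1  83.8 -94.8] tilt 4.8
```

Emit:
{"op": "apply_moves", "data": {"series": "60 0 0 0 44; 60 0 0 0 44; 0 0 0 0 44; 0 0 0 0 44"}}

```text
clock: 37.7
position: [0.537, -0.353, 0.0613]
eef_rot: [-178.4, -5.4, 148.1]
ft_force: [0.5, 0.2, -0.1]
gripper_width: 0.0436
```

```bash
python3 tilt.py
```

```text
37.7 [ 0.537  -0.353   0.0613] [-38.1  28.9  81.1  -2.2  75.3 -95.5] tilt 5.22
```

Emit:
{"op": "apply_moves", "data": {"series": "-60 0 0 0 44; -60 0 0 0 44; 0 0 0 0 44; 0 0 0 0 44"}}

```text
clock: 38.2
position: [0.6407, -0.4174, 0.0482]
eef_rot: [-178.4, -5.5, 148.1]
ft_force: [-1.1, 0.7, 0.3]
gripper_width: 0.0437
```

```bash
python3 tilt.py
```

```text
38.2 [ 0.6407 -0.4174  0.0482] [-37.1  39.8  62.1  -2.1  83.4 -95. ] tilt 5.35
```

Emit:
{"op": "apply_moves", "data": {"series": "20 0 0 0 44; 20 0 0 0 44; 20 0 0 0 44; 20 0 0 0 44; 0 0 0 0 44; 0 0 0 0 44"}}

```text
clock: 38.95
position: [0.5681, -0.3722, 0.061]
eef_rot: [-178.4, -5.3, 148.2]
ft_force: [0.5, -0.6, -0.4]
gripper_width: 0.0441
```

```bash
python3 tilt.py
```

```text
38.95 [ 0.5681 -0.3722  0.061 ] [-37.7  31.8  75.7  -2.2  77.6 -95.4] tilt 5.12
```

```bash
python3 go.py 569.5 -348.5 -30.9 40
```

```text
t 38.95 pos [ 571.6 -373.1   98.5] rpy [-178.4    -5.3   148.16] w 44.1 F [ 0.5 -0.6 -0.4] q6 -95.0
remaining tx 14.8 ty 19.8 tz 58.5 turn -0.016
```

Emit:
{"op": "apply_moves", "data": {"series": "10 20 0 -0.016 44; 8 0 15 0 44; 0 0 15 0 44; 0 0 15 0 44; 0 0 12 0 44; 0 0 0 0 44"}}

```text
clock: 39.7
position: [0.5609, -0.3404, 0.0018]
eef_rot: [-178.6, -5.3, 149.3]
ft_force: [-0.1, -0.2, 0.3]
gripper_width: 0.0438
```

```bash
python3 go.py 569.5 -348.5 -30.9 4;python3 tilt.py
python3 - <<'E'
from h import *
a=env.grab_frame("scene")[:,:,::-1];b=env.grab_frame("top")[:,:,::-1]
cv2.imwrite("pics/p10.png",np.hstack([cv2.resize(a[120:210,205:295],(400,400),interpolation=2),cv2.resize(b[140:240,370:470],(400,400),interpolation=2)]))
E
```

```text
t 39.7 pos [ 564.4 -341.4   39.3] rpy [-178.63   -5.28  149.28] w 43.8 F [-0.1 -0.2  0.3] q6 -95.0
remaining tx -8.0 ty -3.5 tz 35.3 turn 0.003
39.7 [ 0.5609 -0.3404  0.0018] [-36.1  32.7  83.3  -2.   69.2 -94.7] tilt 5.14
```

View pics/p10.png

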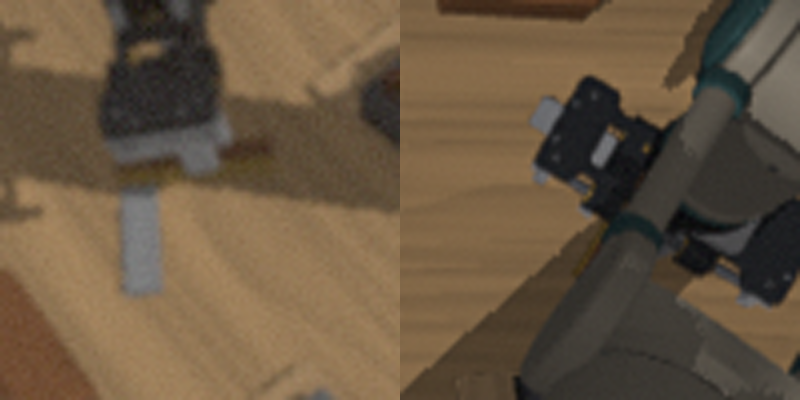

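Emit:
{"op": "apply_moves", "data": {"series": "-11 -3.5 3 0 44; 0 0 10 0 44; 0 0 10 0 44; 0 0 5 0 44; 0 0 0 0 44"}}

```text
clock: 40.42
position: [0.568, -0.3507, -0.0269]
eef_rot: [-178.6, -5.0, 149.2]
ft_force: [-0.2, 0.2, -0.2]
gripper_width: 0.0438
```

```bash
python3 go.py 569.5 -348.5 -30.9 4
```

```text
t 40.425 pos [ 571.3 -351.6   10.6] rpy [-178.6    -5.03  149.23] w 43.8 F [-0.2  0.2 -0.2] q6 -95.0
remaining tx 3.1 ty 1.7 tz 6.6 turn 0.002
```

Emit:
{"op": "apply_moves", "data": {"series": "2.5 1.5 3 0 44; 0 0 3 0 44; 0 0 0 0 44"}}

```text
clock: 40.8
position: [0.5661, -0.3477, -0.0327]
eef_rot: [-178.6, -5.0, 149.2]
ft_force: [0.5, 0.8, -0.7]
gripper_width: 0.0439
```

```bash
python3 go.py 569.5 -348.5 -30.9 4
```

```text
t 40.8 pos [ 569.4 -348.6    4.9] rpy [-178.6    -5.    149.24] w 43.9 F [ 0.5  0.8 -0.7] q6 -95.0
remaining tx -0.1 ty 0.1 tz 0.9 turn 0.003
```

Emit:
{"op": "apply_moves", "data": {"series": "0 0 0 0 0; 0 0 0 0 0; 0 0 0 0 0; 0 0 0 0 0; 0 0 0 0 0; 0 0 -10 0 0; 0 0 -20 0 0; 0 0 -25 0 0; 0 0 -20 0 0; 0 0 0 0 0"}}

```text
clock: 42.05
position: [0.573, -0.3496, 0.0455]
eef_rot: [-178.6, -5.0, 149.2]
ft_force: [0.8, 0.4, -1.2]
gripper_width: 0.018
```

```bash
python3 go.py 667.5 55 3.1 90;python3 tilt.py
python3 - <<'E'
from h import *
a=env.grab_frame("scene")[:,:,::-1];b=env.grab_frame("top")[:,:,::-1]
cv2.imwrite("pics/p11.png",np.hstack([cv2.resize(a[100:210,205:315],(400,400),interpolation=2),cv2.resize(b[140:240,370:470],(400,400),interpolation=2)]))
E
```

```text
t 42.05 pos [ 576.3 -350.5   83.1] rpy [-178.59   -4.99  149.25] w 18.0 F [ 0.8  0.4 -1.2] q6 -95.0
remaining tx 128.9 ty 395.1 tz -6.9 turn -0.591
42.05 [ 0.573  -0.3496  0.0455] [-36.1  31.6  78.4  -1.9  74.8 -94.9] tilt 4.85
```

View pics/p11.png

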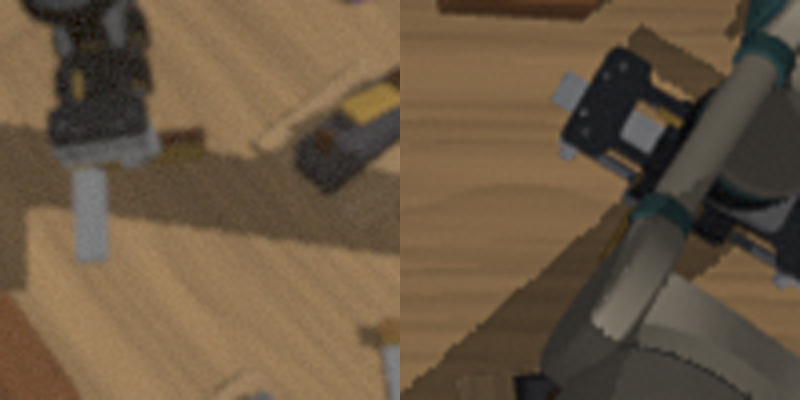

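Emit:
{"op": "apply_moves", "data": {"series": "0 0 -10 -0.118 0; 0 0 0 -0.118 0; 0 0 0 -0.118 0; 0 0 0 -0.118 0; 0 0 0 -0.118 0; -6 24 0 0 0; -6 24 0 0 0; -6 24 0 0 0; -6 24 0 0 0; -6 24 0 0 0"}}

```text
clock: 43.4
position: [0.5885, -0.2134, 0.0458]
eef_rot: [177.4, -5.9, -175.9]
ft_force: [-0.3, -0.2, -2.3]
gripper_width: 0.0176
```

Emit:
{"op": "apply_moves", "data": {"series": "-6 24 0 0 0; -6 24 0 0 0; -6 24 0 0 0; -6 24 0 0 0; -6 24 0 0 0; -6 24 0 0 0; -6 24 0 0 0; -6 24 0 0 0; -6 24 0 0 0; 0 0 0 0 0"}}

```text
clock: 44.65
position: [0.6249, 0.0348, 0.0525]
eef_rot: [177.2, -5.9, -175.4]
ft_force: [0.7, 0.3, -1.6]
gripper_width: 0.0174
```

```bash
python3 go.py 667.8 55.1 3.1 40;python3 tilt.py
```

```text
t 44.65 pos [628.9  33.3  90. ] rpy [ 177.24   -5.89 -175.37] w 17.4 F [ 0.7  0.3 -1.6] q6 -100.0
remaining tx -40.6 ty 18.6 tz 50.0 turn 0.027
44.65 [0.6249 0.0348 0.0525] [ -4.4  28.3  83.6   1.9  74.4 -99.5] tilt 6.26
```

Emit:
{"op": "apply_moves", "data": {"series": "-22 18 0 0.027 0; -22 0 0 0 0; 0 0 15 0 0; 0 0 15 0 0; 0 0 12 0 0; 0 0 0 0 0"}}

```text
clock: 45.4
position: [0.6567, 0.0574, 0.0035]
eef_rot: [177.6, -6.4, -177.0]
ft_force: [0.4, -0.3, -1.1]
gripper_width: 0.0177
```

```bash
python3 go.py 667.8 55.1 3.1 40;python3 tilt.py
python3 - <<'E'
from h import *
a=env.grab_frame("scene")[:,:,::-1];b=env.grab_frame("top")[:,:,::-1]
cv2.imwrite("pics/scene9.png",a)
cv2.imwrite("pics/p12.png",np.hstack([cv2.resize(a[230:340,255:365],(400,400),interpolation=2),cv2.resize(b[120:220,225:325],(400,400),interpolation=2)]))
E
```

```text
t 45.4 pos [660.9  56.   40.9] rpy [ 177.56   -6.38 -176.97] w 17.7 F [ 0.4 -0.3 -1.1] q6 -96.0
remaining tx -6.8 ty -1.3 tz 0.9 turn -0.001
45.4 [0.6567 0.0574 0.0035] [ -2.3  33.5  81.6   1.9  71.5 -95.9] tilt 6.59
```

View pics/p12.png

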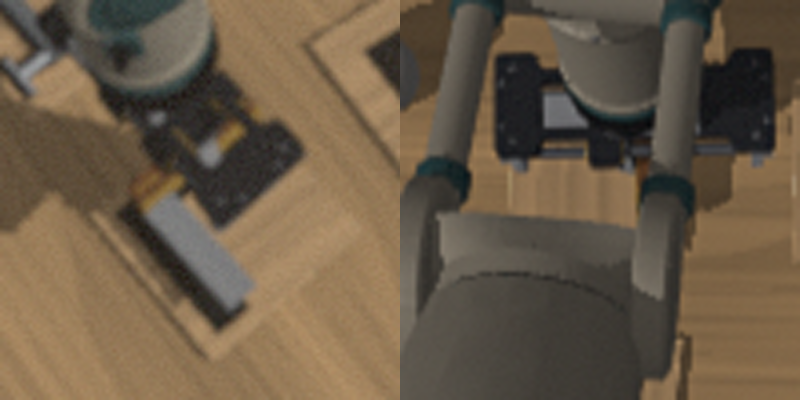

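Emit:
{"op": "apply_moves", "data": {"series": "-9 -1 0 0 0; 0 0 8 0 0; 0 0 7 0 0; 0 0 3 0 0; 0 0 0 0 0"}}

```text
clock: 46.12
position: [0.667, 0.0573, -0.0142]
eef_rot: [177.6, -6.1, -177.0]
ft_force: [0.4, 0.3, -1.3]
gripper_width: 0.0174
```

```bash
python3 go.py 667.8 55.1 3.1 13
python3 - <<'E'
from h import *
a=env.grab_frame("scene")[:,:,::-1]
cv2.imwrite("pics/scene10.png",a)
cv2.imwrite("pics/p13.png",cv2.resize(a[235:335,260:360],(600,600),interpolation=2))
E
```

```text
t 46.125 pos [671.   55.9  23.2] rpy [ 177.59   -6.06 -177.  ] w 17.4 F [ 0.4  0.3 -1.3] q6 -96.0
remaining tx 3.3 ty -0.6 tz 10.2 turn -0.002
```

View pics/p13.png

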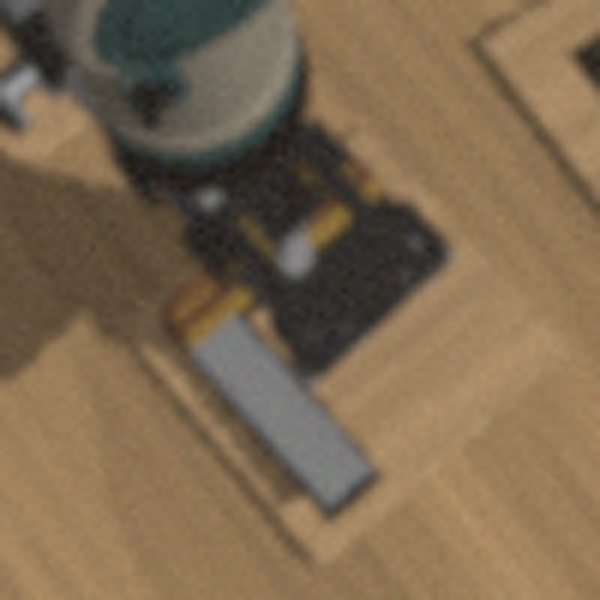

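Emit:
{"op": "apply_moves", "data": {"series": "2 -0.5 3 0 0; 0 0 2.5 0 0; 0 0 1 0 0; 0 0 0 0 0"}}

```text
clock: 46.68
position: [0.6644, 0.0569, -0.0203]
eef_rot: [177.6, -6.0, -177.0]
ft_force: [0.1, 0.1, -1.5]
gripper_width: 0.0178
```

```bash
python3 go.py 667.8 55.1 3.1 13
```

```text
t 46.675 pos [668.5  55.5  17.2] rpy [ 177.6    -6.   -176.99] w 17.8 F [ 0.1  0.1 -1.5] q6 -96.0
remaining tx 0.7 ty -0.4 tz 4.2 turn -0.002
```

Emit:
{"op": "apply_moves", "data": {"series": "0 0 1.5 0 0; 0 0 1 0 0; 0 0 0 0 0"}}

```text
clock: 47.05
position: [0.6644, 0.057, -0.0227]
eef_rot: [177.6, -6.0, -177.0]
ft_force: [-1.2, -0.7, -1.4]
gripper_width: 0.0178
```

Emit:
{"op": "apply_moves", "data": {"series": "0 0 1 0 0; 0 0 0.5 0 0"}}

```text
clock: 47.3
position: [0.6644, 0.057, -0.0233]
eef_rot: [177.6, -6.0, -177.0]
ft_force: [-1.1, -0.9, 1.8]
gripper_width: 0.0176
```

```bash
python3 go.py 667.8 55.1 3.1 13
python3 - <<'E'
from h import *
a=env.grab_frame("scene")[:,:,::-1]
cv2.imwrite("pics/p14.png",cv2.resize(a[235:335,260:360],(600,600),interpolation=2))
E
```

```text
t 47.3 pos [668.3  55.6  14.1] rpy [ 177.61   -5.95 -176.99] w 17.6 F [-1.1 -0.9  1.8] q6 -96.0
remaining tx 0.6 ty -0.5 tz 1.1 turn -0.002
```

View pics/p14.png

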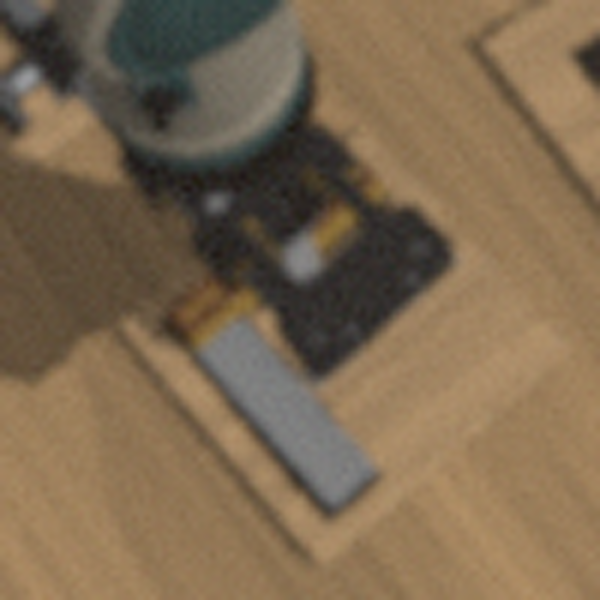

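Emit:
{"op": "apply_moves", "data": {"series": "0 0 0 0 24; 0 0 0 0 32; 0 0 0 0 44; 0 0 -10 0 44; 0 0 -20 0 44; 0 0 -25 0 44; 0 0 -25 0 44; 0 0 -20 0 44; 0 0 0 0 44"}}

```text
clock: 48.48
position: [0.6768, 0.0532, 0.0817]
eef_rot: [177.6, -5.7, -177.0]
ft_force: [-0.4, -0.1, -0.3]
gripper_width: 0.0437
```

```bash
python3 go.py 472.8 -120.3 -29 100;python3 tilt.py
python3 - <<'E'
from h import *
a=env.grab_frame("scene")[:,:,::-1];b=env.grab_frame("top")[:,:,::-1]
cv2.imwrite("pics/p15.png",np.hstack([cv2.resize(a[230:340,255:365],(400,400),interpolation=2),cv2.resize(a[160:240,280:360],(400,400),interpolation=2)]))
E
```

```text
t 48.475 pos [680.7  51.8 119.1] rpy [ 177.61   -5.75 -177.  ] w 43.7 F [-0.4 -0.1 -0.3] q6 -96.0
remaining tx 216.6 ty -161.0 tz 19.1 turn 0.558
48.475 [0.6768 0.0532 0.0817] [ -2.5  31.3  73.7   1.8  81.  -95.8] tilt 5.96
```

View pics/p15.png

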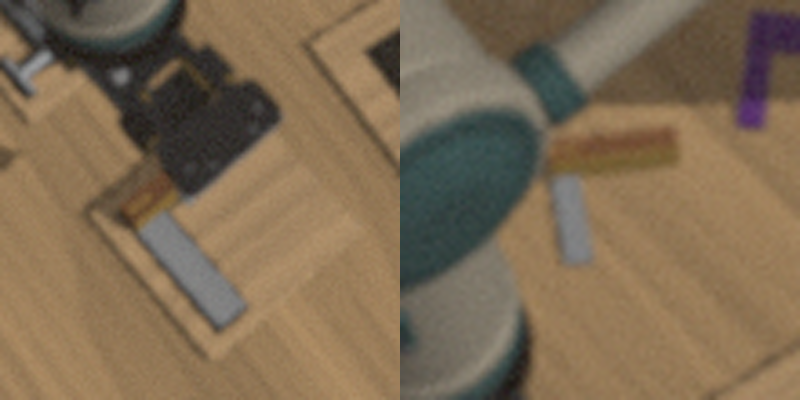

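Emit:
{"op": "apply_moves", "data": {"series": "20 -15 0 0 44; 20 -15 0 0 44; 20 -15 0 0 44; 20 -15 0 0 44; 20 -15 0 0 44; 20 -15 0 0 44; 20 -15 0 0 44; 20 -15 0 0 44; 20 -15 0 0 44; 20 -15 0 0 44"}}

```text
clock: 49.82
position: [0.4688, -0.1091, 0.0841]
eef_rot: [177.3, -7.2, -176.8]
ft_force: [-0.3, -0.1, 0.2]
gripper_width: 0.0437
```

Emit:
{"op": "apply_moves", "data": {"series": "0 0 0 0.112 44; 0 0 0 0.112 44; 0 0 0 0.112 44; 0 0 0 0.112 44; 0 0 0 0.11 44; 0 0 0 0 44"}}

```text
clock: 50.58
position: [0.4619, -0.1107, 0.0814]
eef_rot: [-178.2, -8.0, 149.8]
ft_force: [0.5, 0.6, 0.3]
gripper_width: 0.0442
```

```bash
python3 go.py 472.8 -120.3 -29 40;python3 tilt.py
python3 - <<'E'
from h import *
a=env.grab_frame("scene")[:,:,::-1];b=env.grab_frame("top")[:,:,::-1]
cv2.imwrite("pics/scene11.png",a);cv2.imwrite("pics/top11.png",b)
cv2.imwrite("pics/p16.png",np.hstack([cv2.resize(a[140:240,270:370],(400,400),interpolation=2),cv2.resize(b[110:260,225:375],(400,400),interpolation=2)]))
E
```

```text
t 50.575 pos [ 467.  -112.3  118.7] rpy [-178.24   -7.98  149.81] w 44.2 F [0.5 0.6 0.3] q6 -81.0
remaining tx -9.1 ty -4.0 tz 78.7 turn -0.021
50.575 [ 0.4619 -0.1107  0.0814] [-21.4  16.3  99.2  -0.6  72.7 -81.1] tilt 8.15
```

View pics/p16.png

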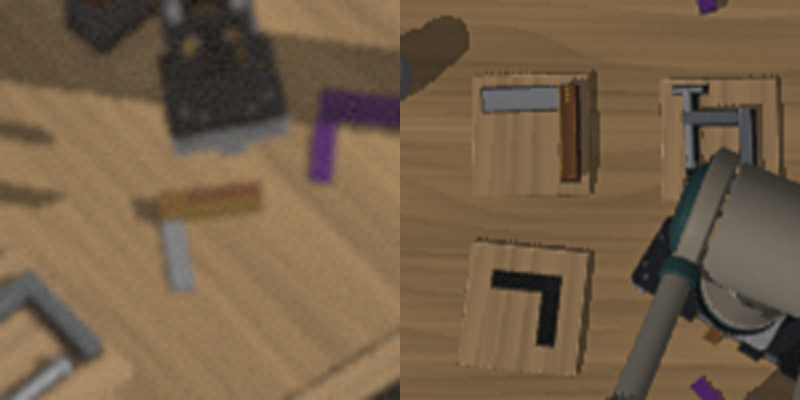

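Emit:
{"op": "apply_moves", "data": {"series": "-20 -4 5 -0.02 44; 0 0 25 0 44; 0 0 25 0 44; 0 0 15 0 44; 0 0 0 0 44"}}

```text
clock: 51.3
position: [0.4732, -0.126, 0.0055]
eef_rot: [-178.4, -7.7, 151.5]
ft_force: [-0.1, 0.8, -0.5]
gripper_width: 0.0438
```

```bash
python3 go.py 472.8 -120.3 -29 4;python3 tilt.py
```

```text
t 51.3 pos [ 478.1 -127.5   42.8] rpy [-178.44   -7.74  151.46] w 43.8 F [-0.1  0.8 -0.5] q6 -84.0
remaining tx 8.1 ty 3.8 tz 38.8 turn 0.008
51.3 [ 0.4732 -0.126   0.0055] [-22.4  21.8 103.3  -0.8  62.8 -83.6] tilt 7.86
```

Emit:
{"op": "apply_moves", "data": {"series": "3 4 8 0.008 44; 0 0 14 0 44; 0 0 6 0 44; 0 0 0 0 44"}}

```text
clock: 51.8
position: [0.4706, -0.1206, -0.0232]
eef_rot: [-178.4, -7.6, 151.0]
ft_force: [0.4, -0.8, 0.3]
gripper_width: 0.0442
```

```bash
python3 go.py 472.8 -120.3 -29 4;python3 tilt.py
```

```text
t 51.8 pos [ 475.4 -122.1   14.1] rpy [-178.4    -7.58  151.04] w 44.2 F [ 0.4 -0.8  0.3] q6 -83.0
remaining tx 3.2 ty 0.3 tz 10.1 turn 0.001
51.8 [ 0.4706 -0.1206 -0.0232] [-22.   23.5 105.7  -0.8  58.5 -82.7] tilt 7.72
```

Emit:
{"op": "apply_moves", "data": {"series": "1.5 0.3 4 0 44; 0 0 4 0 44; 0 0 1 0 44; 0 0 0 0 44"}}

```text
clock: 52.3
position: [0.4687, -0.1195, -0.0319]
eef_rot: [-178.4, -7.5, 151.1]
ft_force: [-0.1, 0.4, -0.4]
gripper_width: 0.0443
```

```bash
python3 go.py 472.8 -120.3 -29 4
python3 - <<'E'
from h import *
a=env.grab_frame("scene")[:,:,::-1]
cv2.imwrite("pics/p17.png",cv2.resize(a[160:240,280:360],(500,500),interpolation=2))
E
```

```text
t 52.3 pos [ 473.5 -120.9    5.5] rpy [-178.41   -7.48  151.05] w 44.3 F [-0.1  0.4 -0.4] q6 -83.0
remaining tx 0.9 ty 0.2 tz 1.5 turn 0.001
```

View pics/p17.png

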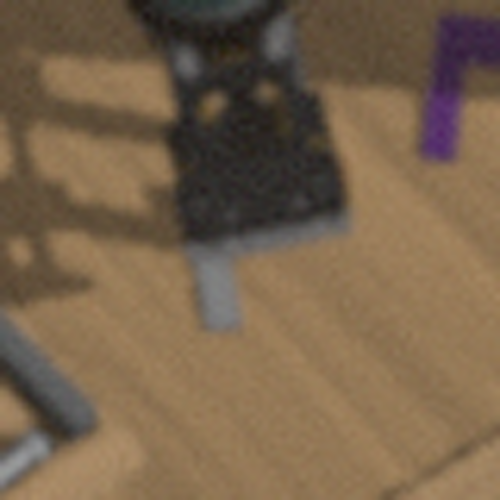

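Emit:
{"op": "apply_moves", "data": {"series": "0 0 0 0 0; 0 0 0 0 0; 0 0 0 0 0; 0 0 0 0 0; 0 0 0 0 0; 0 0 -10 0 0; 0 0 -20 0 0; 0 0 -20 0 0; 0 0 -10 0 0; 0 0 0 0 0"}}

```text
clock: 53.6
position: [0.4769, -0.122, 0.0308]
eef_rot: [-178.4, -7.4, 151.1]
ft_force: [-0.1, -0.6, -1.5]
gripper_width: 0.0157
```

```bash
python3 go.py 471.5 74.6 -5.1 65; python3 tilt.py
python3 - <<'E'
from h import *
a=env.grab_frame("scene")[:,:,::-1]
cv2.imwrite("pics/p18.png",cv2.resize(a[160:240,280:360],(500,500),interpolation=2))
E
```

```text
t 53.6 pos [ 481.7 -123.4   68.2] rpy [-178.42   -7.44  151.05] w 15.7 F [-0.1 -0.6 -1.5] q6 -83.0
remaining tx 104.8 ty 168.3 tz 3.2 turn -0.416
53.6 [ 0.4769 -0.122   0.0308] [-21.9  20.2 101.4  -0.7  66.  -82.7] tilt 7.58
```

View pics/p18.png

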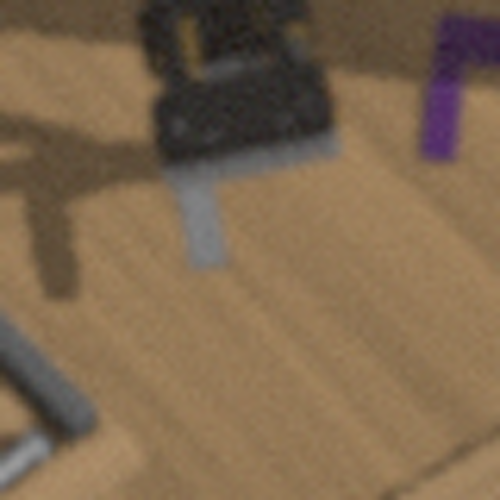

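Emit:
{"op": "apply_moves", "data": {"series": "0 0 0 -0.14 0; 0 0 0 -0.14 0; 0 0 0 -0.136 0; 3 28 0 0 0; 3 28 0 0 0; 3 28 0 0 0; 3 28 0 0 0; 3 28 0 0 0; 3 28 0 0 0; 3 20 0 0 0"}}

```text
clock: 54.9
position: [0.4624, 0.0728, 0.0313]
eef_rot: [178.2, -8.5, 175.7]
ft_force: [0.3, 0.1, -0.6]
gripper_width: 0.0156
```

```bash
python3 go.py 471.5 74.6 -5.1 40; python3 tilt.py
```

```text
t 54.9 pos [467.8  71.2  68.6] rpy [178.17  -8.46 175.71] w 15.6 F [ 0.3  0.1 -0.6] q6 -88.0
remaining tx -3.4 ty 3.7 tz 28.6 turn 0.014
54.9 [0.4624 0.0728 0.0313] [ -1.6  18.6 104.2   2.4  65.6 -88.4] tilt 8.39
```

Emit:
{"op": "apply_moves", "data": {"series": "-10 4 5 0.014 0; 0 0 12 0 0; 0 0 12 0 0; 0 0 8 0 0; 0 0 0 0 0"}}

```text
clock: 55.52
position: [0.4653, 0.0764, -0.0117]
eef_rot: [178.4, -8.8, 174.9]
ft_force: [0.1, 0.2, -0.7]
gripper_width: 0.0155
```

```bash
python3 go.py 472.4 74.5 -5.1 13.5
python3 - <<'E'
from h import *
a=env.grab_frame("scene")[:,:,::-1]
cv2.imwrite("pics/p19.png",cv2.resize(a[205:290,325:410],(600,600),interpolation=2))
E
```

```text
t 55.525 pos [470.9  74.8  25.6] rpy [178.39  -8.79 174.86] w 15.5 F [ 0.1  0.2 -0.7] q6 -87.0
remaining tx -1.5 ty -0.2 tz 12.1 turn -0.001
```

View pics/p19.png

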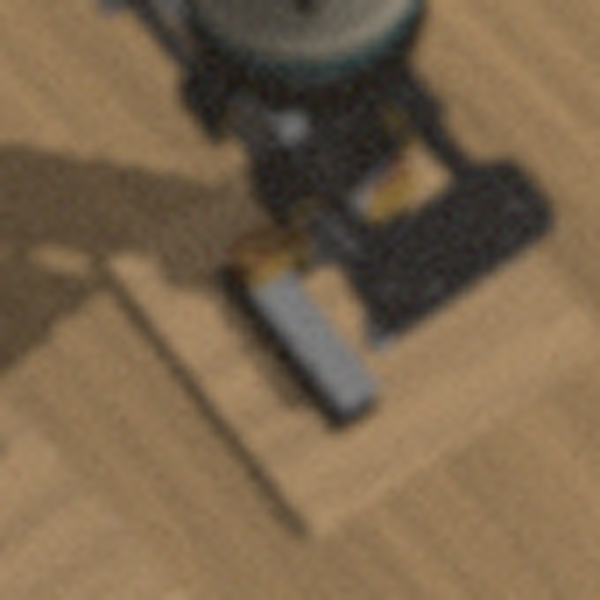

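Emit:
{"op": "apply_moves", "data": {"series": "-3 0 2 0 0; 0 0 4 0 0; 0 0 2 0 0; 0 0 0 0 0"}}

```text
clock: 56.08
position: [0.4687, 0.0762, -0.0195]
eef_rot: [178.4, -8.6, 174.8]
ft_force: [0.1, -1.1, -0.6]
gripper_width: 0.0153
```

```bash
python3 go.py 472.4 74.5 -5.1 13.5
```

```text
t 56.075 pos [474.2  74.6  17.8] rpy [178.39  -8.61 174.84] w 15.3 F [ 0.1 -1.1 -0.6] q6 -87.0
remaining tx 1.8 ty -0.3 tz 4.3 turn -0.001
```

Emit:
{"op": "apply_moves", "data": {"series": "1 -0.3 1.5 0 0; 0 0 1 0 0; 0 0 0 0 0"}}

```text
clock: 56.45
position: [0.4673, 0.0761, -0.0218]
eef_rot: [178.4, -8.6, 174.8]
ft_force: [-0.1, 0.1, -1.1]
gripper_width: 0.0157
```

Emit:
{"op": "apply_moves", "data": {"series": "0 0 1 0 0; 0 0 0.5 0 0"}}

```text
clock: 56.7
position: [0.4673, 0.0762, -0.0229]
eef_rot: [178.4, -8.6, 174.8]
ft_force: [-0.7, 0.4, 3.5]
gripper_width: 0.0157
```

```bash
python3 go.py 472.4 74.5 -5.1 13.5
python3 - <<'E'
from h import *
a=env.grab_frame("scene")[:,:,::-1]
cv2.imwrite("pics/p20.png",cv2.resize(a[205:290,325:410],(600,600),interpolation=2))
E
```

```text
t 56.7 pos [472.8  74.6  14.4] rpy [178.38  -8.56 174.85] w 15.7 F [-0.7  0.4  3.5] q6 -87.0
remaining tx 0.3 ty -0.2 tz 0.9 turn -0.001
```

View pics/p20.png

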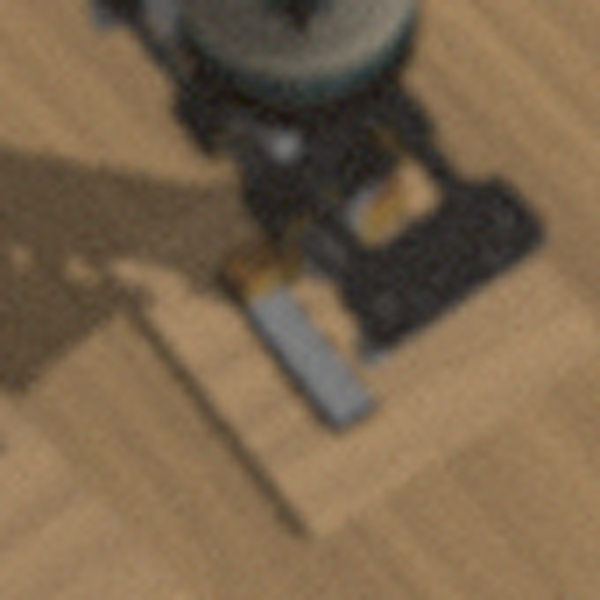

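Covered and in contact. Release, retract along the finger axis, and move aside.

Emit:
{"op": "apply_moves", "data": {"series": "0 0 0 0 22; 0 0 0 0 30; 0 0 0 0 40; 0 0 -10 0 40; 0 0 -20 0 40; 0 0 -25 0 40; 0 0 -25 0 40; 0 0 -25 0 40; 0 -25 0 0 40; 0 -25 0 0 40"}}

```text
clock: 58.0
position: [0.4801, 0.0219, 0.0867]
eef_rot: [178.4, -8.3, 175.0]
ft_force: [1.1, -0.7, 0.2]
gripper_width: 0.04
```

Emit:
{"op": "apply_moves", "data": {"series": "0 -25 0 0 40; 0 -25 0 0 40; 0 -25 0 0 40; 0 -25 0 0 40; 20 -25 0 0 40; 20 -25 0 0 40; 20 0 0 0 40; 20 0 0 0 40; 0 0 0 0 40"}}

```text
clock: 59.12
position: [0.3863, -0.1254, 0.0992]
eef_rot: [178.4, -7.8, 174.9]
ft_force: [1.1, -0.4, 0.8]
gripper_width: 0.0399
```

```bash
python3 tilt.py
python3 - <<'E'
from h import *
a=env.grab_frame("scene")[:,:,::-1];b=env.grab_frame("top")[:,:,::-1]
cv2.imwrite("pics/sceneF.png",a);cv2.imwrite("pics/topF.png",b)
cv2.imwrite("pics/fin.png",np.hstack([cv2.resize(a[110:330,230:410],(380,464),interpolation=2),cv2.resize(b[120:290,240:440],(410,349),interpolation=2) if 0 else cv2.copyMakeBorder(cv2.resize(b[120:290,240:440],(418,355),interpolation=2),0,109,0,0,0)]))
E
```

```text
59.125 [ 0.3863 -0.1254  0.0992] [ -26.4    9.6  105.6   -1.4   72.7 -110.7] tilt 7.89
```

View pics/fin.png

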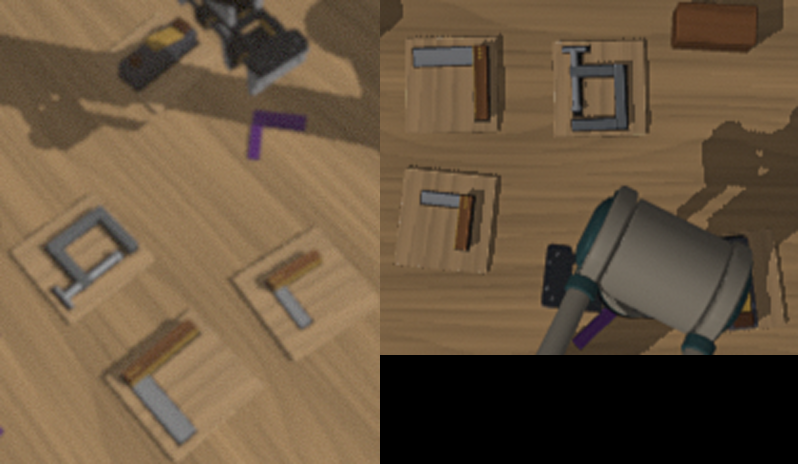

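Run:
```python
from h import *
P={}
for n in('scene','top'):
    im=cv2.imread(f"pics/{n}F.png")
    for k,b,o,a in(('large',(40,52),(665.5,98),3.1),('small',(29,36),(474,102.5),-5.1)):
        off=(0,-43) if k=='large' else (0,-28)
        c=proj(n,np.array([o[0]/1000,o[1]/1000,.01]))[0].astype(int)-32; u=up(im[c[1]:c[1]+64,c[0]:c[0]+64]); hsv=cv2.cvtColor(u,cv2.COLOR_BGR2HSV)
        q=max(polys((hsv[...,1]<80).astype(np.uint8)*255,None,0,15),key=cv2.contourArea)
        r=cv2.minAreaRect((ray(n,topx(q)+c,.011)[:,:2]*1000).astype(np.float32))
        t=np.radians(a);R=np.array([[np.cos(t),-np.sin(t)],[np.sin(t),np.cos(t)]])
        print(n,k,'blade',np.round(r[0],1),np.round(r[1]),round(r[2],1),'expected',(np.array(o)+R@(np.array(off)+b)).round(1),a)
```

```text
scene large blade [705.2 110.5] [30. 89.] 2.3 expected [705.  109.1] 3.1
scene small blade [503.1 108.7] [60. 22.] 84.5 expected [503.6 107.9] -5.1
top large blade [705.2 111.1] [29. 85.] 3.1 expected [705.  109.1] 3.1
top small blade [503.  109.7] [55. 21.] 85.1 expected [503.6 107.9] -5.1
```

```bash
python3 -c "
from workcell import env
print(env.close_job())"
```

```text
the job is handed in; nothing more can be done
None
```

The block plane, G-clamp, large square and small square are each on their own pad, released, in that order. I handed the job in at about 59 s of the 118 s allowed. I did not touch the glue jar, the mallet or the purple look-alikes. The hand-in gave no verdict.

**Last checks:**

| Tool | Check | Result |
|---|---|---|
| Large square | Blade position and angle, both cameras | Within about 2 mm and 1° of target |
| Small square | Blade position and angle, both cameras | Within about 2 mm and 1° of target |
| Block plane | Top view, after release | (395.6, −300.7) mm at 7.4°, against a target of (394, −302) at 7.2° |
| G-clamp | By eye only | No dark outline showing in either view |

For the plane, the scene-camera measurement was only a partial outline, so I ignored it. At the end the plane was partly hidden by the arm in the top view, but looked unchanged in the scene view.

**What went wrong or disagreed:**
- **Height reading:** The reported tool height was about 38 mm too low. My first grip closed on air at the top of the plane without moving it. I found the offset by touching the bare bench with the shut fingers and corrected for it afterwards.
- **Tool tilt:** The gripper slowly leaned to about 8° over the job, and I could not undo that with the moves available. The squares tilted slightly in the grip, but both lay flat once released.

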